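Pull down the high mirror flap with the hook pole

TASK

Take the hook pole from its tray, put its hook through the brass eye on top of the mirror flap and draw the flap slowly down until it bears firmly on its rest bar, pulling gently: never more than 18 N on the eye, and touching the flap with the pole only. Then unhook, leave the flap lying on the bar and lay the pole flat back in its tray; leave everything else where it is.

Things in the scene. Friction and masses are not known exactly. Their poses are not given: they have to be found in the camera images.
- pole: The hook pole, 223 mm long, 0.15 kg, lying in its steel tray. Wooden handle 110 long x 18 wide x 24 high, origin at the centre of the handle's underside, x along the pole towards the hook, z up out of the 110 x 18 face. A 6 mm steel rod runs on from the handle along x, 12 mm above the underside, to x = 165; there it bends sideways into a 6 mm prong 33 mm long that points to +y and leans back 14 degrees towards the handle (tip at x 157, y 32). Centre of mass about x = 20.
- hook (a point): Middle of the prong's working length (x 161, y 17, z 12 in the pole's frame); axes as the pole's.
- pole_mid (a point): Middle of the pole's length (x 56, y 0, z 12 in the pole's frame).
- tray: Fixed shallow steel tray of the pole, 270 x 130 mm outside, walls 4 thick and 12 high, floor 4 thick; origin at the centre of its underside, x along its length. It stands to the left or to the right of the robot. The pole starts in it with the hook towards the tray's +x end.
- cabinet: Fixed bathroom unit, 340 wide x 110 deep x 305 high, origin at the centre of its underside, front facing its own -x, y along its width. Upper part: closed by the mirror flap; below: a steel hook rail 128 mm up and 30 to 53 mm in front of the body, with the brush holder, and an open niche on a marble shelf.
- flap: The drop-down mirror flap, 318 wide x 133 high x 12 thick, 0.6 kg give or take, hinged along its lower edge; origin on the hinge line at mid width, z up the flap to its free edge, -x out of the mirror face. On the free edge stands the brass eye.
- flap_hinge (a joint): Opening angle of the flap in rad: 0 upright (shut), growing as the free edge comes out (cabinet -x) and down; starts at 0 to 0.12. The hinges are damped: pulling at the eye takes 2 to 5 N at 20 to 35 mm/s, over 18 N at 150 mm/s, under 2 N standing still (a pull that stays means the bar is met). The bar stops it at 0.9 to 1.4, not reported. Left half-way it stays or creeps down.
- hinge_line (a point): Point on the hinge axis at mid width, 175 mm above the work surface; axes as the cabinet's; the hinge axis is y.
- eye (a point): Centre of the brass eye on the flap's free edge: a fixed ring in the flap's x-z plane, hole 20 mm wide along y (parallel to the hinge), wire 5, outside 30; 150 mm from the hinge line along the flap, 12 mm out on the mirror side (flap frame x -12, y 0, z 150). Axes as the flap's. Free room of 100 mm to both sides along y, and in front for a pole pitched 30 to 40 degrees up.
- stay: The flap rest: two slotted steel arms on the cabinet's front at both ends of the hinge line, carrying a rubber-sleeved bar 12 mm thick along y, 46 mm in front of the hinge line, clamped at a height between 2 mm below and 18 mm above the hinge line (not reported). The opened flap lies on this bar. The arms reach 65 mm out in front of the hinge line; keep the gripper clear of them. The origin is the cabinet's origin.
- soap_pump: Blue soap pump, 58 mm wide, 121 high, in the niche; origin under its centre. Bystander.
- tin: Flat aluminium tin, 68 mm wide, 29 high, in the niche; origin under its centre. Bystander.
- nail_clipper: Nail clipper, 58 x 12 x 13 mm, lying on the marble in front of the unit; origin under its centre. Bystander.
- tumbler: Blue ceramic tumbler, 68 mm wide, 95 high, standing in the white caddy on the side opposite the tray; origin under its centre. Bystander.
- soap_dish: White soap dish with soap, 85 x 65 x 34 mm, on the marble far to the left; origin under its centre. Bystander.
- brush_low (a point): Lower end of the shaving brush in its plastic holder, dangling 80 mm below the left-hand end hook of the rail. Bystander.

How it is judged:
On the way, in this order (a step that is already met when the one before it is completed fails the run):
1. the hook's prong is through the eye (prong middle within 14 mm of the eye's centre) while the flap is still up (under 0.25 rad) (distance between hook and eye below 0.014 m and value of joint flap_hinge below 0.25 rad), for 0.1 s.
2. with the hook in the eye the flap is drawn firmly onto its rest bar: bar and flap press together with over 8 N for 0.15 s (distance between hook and eye below 0.018 m and contact force between pole and flap above 1 N and contact force between stay and flap above 8 N), for 0.15 s.
At the end, for the whole second after the job is handed in: Flap still, opened over 0.85 rad and lying on its rest bar (over 0.5 N); pole at rest in its tray, its middle within 35 mm of the centre along it, 40 mm across and under 30 mm up, hook under 35 mm up; pump, tin, clipper, tumbler and dish within 20 mm of their places, brush end 30 mm (contact force between stay and flap above 0.5 N and value of joint flap_hinge above 0.85 rad and velocity of joint flap_hinge below 0.02 rad/s and x of pole_mid in the frame of tray between -0.035 and 0.035 m and y of pole_mid in the frame of tray between -0.04 and 0.04 m and z of pole_mid in the frame of tray below 0.03 m and z of hook in the frame of tray below 0.035 m and linear speed of pole below 0.02 m/s and distance of each of soap_pump, tin, nail_clipper, tumbler, soap_dish from where it was at the start of the episode below 0.02 m and distance of brush_low from where it was at the start of the episode below 0.03 m); the robot touches nothing.
It fails at once if the pole loads the flap or its eye with more than 18 N (contact force between pole and flap above 18 N).
It fails at once if the robot itself touches the flap (contact force between any of the fingers, the arm and flap above 0.5 N).
It fails at once if the pump, tin, clipper, tumbler or soap dish is shifted by 20 mm or the brush knocked by 30 mm (distance of any of soap_pump, tin, nail_clipper, tumbler, soap_dish from where it was at the start of the episode above 0.02 m or distance of brush_low from where it was at the start of the episode above 0.03 m).
It also fails if it takes over 72 s, if anything falls off the work surface, if the arm or the gripper's body presses on something with over 40 N, if the wrist force passes 120 N, or if a joint passes its speed limit or range.

ROBOT

A 6-joint arm with a two-finger parallel gripper is mounted at the origin on the work surface. World frame = base frame: x ahead of the robot, y to its left, z up, the work surface at z = 0. Lengths are in m, angles in rad, forces in N, time in s.
With the tool pointing down it reaches from about 0.275 to 0.775 m from the base axis. Payload 14.6 kg.
Tool frame: the origin (TCP) lies between the finger pads; the fingertips stand 25 mm ahead of it and the grasp point (between the pads) lies 6 mm ahead of it; x points along the fingers, y is the direction in which the jaws open and shut, and the axes are right-handed (so a half turn about x gives the same grasp; the last joint's range is limited). The gripper opens to 85 mm and grips with 20 to 120 N. Pads are 22 mm wide; open, the fingers measure 114 mm over their backs; the gripper's body (76 mm by 85 mm) begins 54 mm behind the grasp point. The pads swing forward as they close: fully open they stand 13 mm farther back than shut.
Start: joints at [-1.415, 0.263, -0.048, 1.259, 0, 1.415], TCP at [0.161, -0.5, 0.256] pointing down, gripper open.
Joint ranges: [-2.65, 2.65], [-0.89, 1.7], [-1.18, 1.37], [-2.13, 2.11], [-1.35, 1.29], [-3.14, 3.14]. Speed limits (rad/s): [1.89, 1.89, 2.57, 2.79, 3.14, 3.14].

INTERFACE

Orientations are given as a 3x3 rotation matrix whose columns are the frame's x, y, z axes.
In Python, from rig import arm, imaging gives the robot as it stands.
- The arm moves only by the tool apply_moves, never from a script. Its argument "deltas" is a list that holds one entry, the list of rows, each a list of 4 numbers: the shift along the tool's x, y, z in units of 40 mm (1.0 is 40 mm), then the turn about the tool's x in units of 6 degrees (1.0 is 6 degrees). In form: [[[tx, ty, tz, roll], ...]]. A call has 1 to 10 rows; each row shifts and turns the pose as measured when the row begins, along the tool's axes as they then stand; what a row does not reach is not made up. A row lasts 1/12 s, in which the tool goes at most 41.7 mm and 7.16 degrees, less where a joint would pass 70% of its speed; a pose out of reach is approached as far as the arm can. A call is refused whole if a number of a shift passes 1 or a number of a turn 1, either way. A call with a gripper value outside its range is refused whole. "claw" is the finger opening in mm, from 0 to 85.4, set as the call begins (left out, the last holds). The fingers move at their own pace and stop on an object; "force" is the grip in N (left out, the last holds). Time passes only in rows, so rows that do not move let the fingers close. It gives the time, the measured TCP pose, the force and the opening at its end, in the units of the state.
- arm.sense(): the state, without advancing time (a new reading comes with each control period).
- imaging.capture(name): name is "scene" or "top"; returns (picture, depth): 384x512x3 uint8, blue, green, red; 384x512 float32, m along the optical axis (not along the pixel's ray), 0 where there is no reading.
- imaging.camera_params(name): a dict with "K" (3x3 intrinsics, pixels), "T" (4x4, takes a point from camera to world coordinates). Camera axes: x right, y up, looking along -z (the intrinsics and any distortion apply to the point x, -y, -z); pixel columns grow to the right and rows downward; lengths in m; the calibration is good to about 2 mm. A picture is of the moment at which its call begins. camera_params takes no time and is no camera call.
- arm.sign_off(): hands the job in, once; it reports no verdict.
Trained networks look in the newest picture that a camera, given by its name, has taken for a name from the list of things; names that differ only in an ending like _2 or _b are one class to them, and where a whole thing is asked for, a point or a joint stands for the part that bears it (a point fixed in the world has none). Each returns a list of dicts, best first, with "confidence" (0 to 1); they miss things now and then, are a little off and sometimes report something else, mostly with a low value. They report only what shows in the picture. A call takes as long as a camera call.
- imaging.search_frame(camera, name): "at" ([column, row] in pixels, amid what is visible of it).
- imaging.trace(camera, name): "pixels" (384x512 bool, what is visible of it) and "at" ([column, row] in pixels, amid what is visible of it).
- imaging.landmark_of(camera, name): "at" ([column, row] in pixels: a listed point, or the origin of a listed thing).
The state is a dict: "t": time; "joints": joint angles; "joint_vel": joint speeds; "joint_torque": joint torques, N m; "ee_pos": TCP position; "orientation": TCP orientation; "contact_force": force on the tool from outside, world axes, zero at the start; "torque": the same for the moment, N m; "grip_width": finger opening in m.
Only numpy, scipy, OpenCV 4.12 (cv2) and the standard library are available. Lean on these libraries where they do the work, as an engineer would, in place of code of your own. Each camera call takes 0.05 s, during which the arm holds its last target.

## Working session

There is one attempt and no reset: what is moved stays moved. The work goes in short steps, Python scripts to look and compute and a tool call to move; the robot and the scene stay as the last step left them, time stands still between calls to the robot, and variables do not carry over. Pictures are saved under pics/ and viewed, and the job is handed in when it is done.

Besides the shell and the picture viewer there is one more tool, called after "Request:" as a command line: name --argument value ..., lists and objects as JSON in quotes. apply_moves: Moves the arm, as the interface text tells. Its arguments: {"type":"object","properties":{"deltas":{"type":"array"},"claw":{"type":"number"},"force":{"type":"number"}},"required":["deltas"]}

```bash
ls -la; mkdir -p pics; cat > h.py <<'E'
import numpy as np,cv2
from rig import arm, imaging
np.set_printoptions(precision=4,suppress=True)
def P(cam,uv,z=None,depth=None):
    c=imaging.camera_params(cam);K=np.array(c["K"]);T=np.array(c["T"])
    x=(uv[0]-K[0,2])/K[0,0];y=(uv[1]-K[1,2])/K[1,1]
    d=T[:3,:3]@np.array([x,-y,-1.]);o=T[:3,3]
    s=depth if depth is not None else (z-o[2])/d[2]
    return o+s*d
def proj(cam,p):
    c=imaging.camera_params(cam);K=np.array(c["K"]);T=np.array(c["T"])
    q=T[:3,:3].T@(np.array(p)-T[:3,3]);return np.array([K[0,0]*q[0]/-q[2]+K[0,2],K[1,1]*-q[1]/-q[2]+K[1,2]])
def cloud(cam,D):
    c=imaging.camera_params(cam);K=np.array(c["K"]);T=np.array(c["T"])
    v,u=np.mgrid[:D.shape[0],:D.shape[1]]
    p=np.stack([(u-K[0,2])/K[0,0]*D,-(v-K[1,2])/K[1,1]*D,-D],-1)
    w=p@T[:3,:3].T+T[:3,3];w[D==0]=np.nan;return w
E
python3 - <<'E'
from h import *
for n in("scene","top"):
    p,d=imaging.capture(n);cv2.imwrite(f"pics/{n}0.png",p);np.save(f"pics/{n}0.npy",d)
    print(imaging.camera_params(n))
    for k in("pole","hook","pole_mid","tray","cabinet","flap","hinge_line","eye"):
        r=imaging.landmark_of(n,k);print(n,k,[(np.round(a["at"],1).tolist(),round(a["confidence"],2)) for a in r[:2]])
s=arm.sense();print(s)
E
```

```text
total 12
drwxr-xr-x  3 agent agent 4096 Dec  7 04:56 .
drwxr-xr-x 23 root  root  4096 Dec  7 04:56 ..
drwxr-xr-x  2 agent agent 4096 Dec  7 04:56 pics
{'K': array([[369.8301,   0.    , 253.4085],
       [  0.    , 369.8301, 191.0473],
       [  0.    ,   0.    ,   1.    ]]), 'T': array([[ 0.1013,  0.9462, -0.3074,  0.2233],
       [-0.9948,  0.0945, -0.0368,  0.0744],
       [-0.0058,  0.3095,  0.9509,  1.2813],
       [ 0.    ,  0.    ,  0.    ,  1.    ]])}
scene pole []
scene hook [([363.9, 230.1], 0.61)]
scene pole_mid [([365.8, 260.6], 0.58), ([291.6, 166.8], 0.19)]
scene tray [([369.3, 262.4], 0.89), ([191.8, 246.4], 0.62)]
scene cabinet [([289.5, 172.3], 0.7)]
scene flap [([294.0, 169.4], 0.95), ([281.7, 237.7], 0.35)]
scene hinge_line [([289.6, 165.9], 0.91), ([362.2, 228.6], 0.65)]
scene eye [([292.9, 154.6], 0.83)]
{'K': array([[440.9049,   0.    , 255.0463],
       [  0.    , 440.9049, 190.3487],
       [  0.    ,   0.    ,   1.    ]]), 'T': array([[ 0.0101,  0.9874, -0.1578,  0.3459],
       [-0.9999,  0.0089, -0.0084,  0.0895],
       [-0.0068,  0.1578,  0.9874,  1.663 ],
[... 207 characters left out ...]
4.4, 159.4], 0.56)]
top flap [([285.9, 165.1], 0.81), ([285.3, 162.7], 0.58)]
top hinge_line [([284.0, 167.3], 0.56)]
top eye [([284.8, 164.8], 0.62)]
{'t': 0.9, 'joints': array([-1.4153,  0.2631, -0.0483,  1.2594, -0.    ,  1.4155]), 'joint_vel': array([-0.0011,  0.0001,  0.0005, -0.0014,  0.0008, -0.0002]), 'joint_torque': array([ -0.0006, -63.7419,  38.4771,   0.0013,  -0.0001,  -0.    ]), 'ee_pos': array([ 0.1605, -0.4999,  0.2563]), 'orientation': array([[-0.    ,  0.3058, -0.9521],
       [-0.    , -0.9521, -0.3058],
       [-1.    ,  0.    ,  0.    ]]), 'contact_force': array([-0.2758, -0.1025, -0.061 ]), 'torque': array([-0.0141, -0.0175,  0.003 ]), 'grip_width': 0.08552872017479687}
```

View images.

```bash
python3 - <<'E'
import cv2
for n in("scene","top"):
    p=cv2.imread(f"pics/{n}0.png"); cv2.imwrite(f"pics/{n}0b.png",cv2.resize(p[90:340,130:450],None,fx=2.4,fy=2.4,interpolation=cv2.INTER_CUBIC))
E
```

```text
(no output)
```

View pics/scene0b.png

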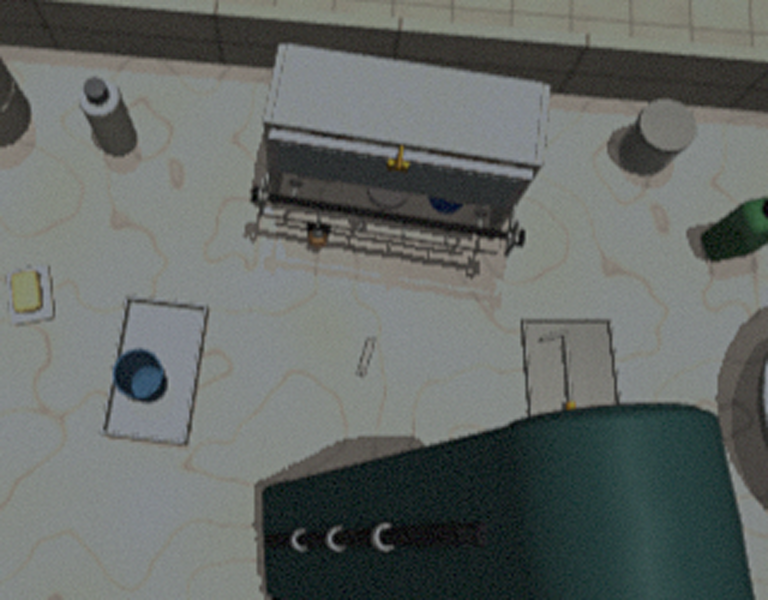

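View pics/top0b.png

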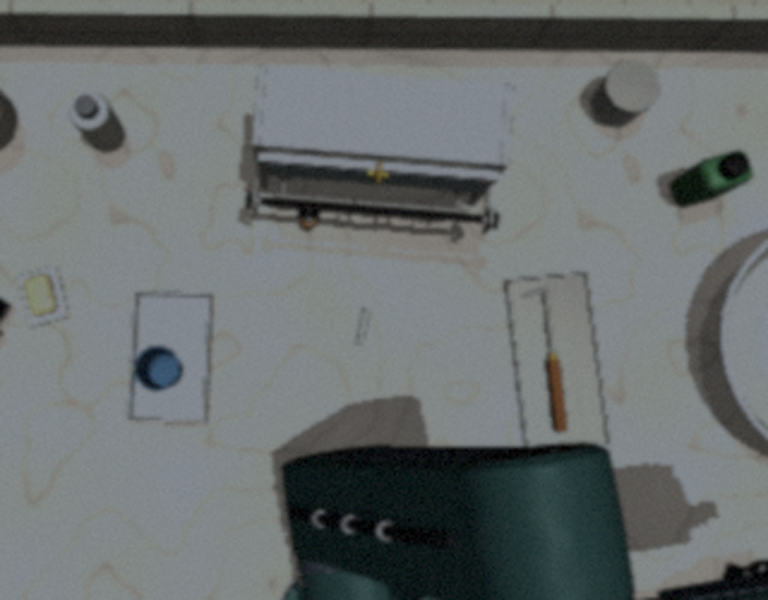

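```bash
python3 - <<'E'
from h import *
S=np.load("pics/scene0.npy");T=np.load("pics/top0.npy")
cs,ct=cloud("scene",S),cloud("top",T)
iS=cv2.imread("pics/scene0.png");iT=cv2.imread("pics/top0.png")
def yel(i):
    h=cv2.cvtColor(i,cv2.COLOR_BGR2HSV);return (h[...,0]>10)&(h[...,0]<32)&(h[...,1]>110)&(h[...,2]>60)
for n,i,c,box in(("scene",iS,cs,(150,165,285,305)),("top",iT,ct,(150,175,275,300))):
    m=np.zeros(i.shape[:2],bool);r0,r1,c0,c1=box;m[r0:r1,c0:c1]=yel(i)[r0:r1,c0:c1]
    print(n,"eye px",np.argwhere(m)[:,::-1].mean(0));q=c[m];print(np.nanmin(q,0),np.nanmax(q,0),np.nanmedian(q,0))
    for (v,u) in np.argwhere(m): print((u,v),c[v,u],end=' ')
    print()
# cabinet top surface fit
for n,c in(("scene",cs),("top",ct)):
    m=(np.abs(c[...,2]-.305)<.012)&(c[...,0]>.4)
    pts=c[m][:,:2];print(n,m.sum(),np.median(c[m][:,2]),cv2.minAreaRect((pts*1000).astype(np.float32)))
# pole: handle orange in top
h=cv2.cvtColor(iT,cv2.COLOR_BGR2HSV);m=(h[...,0]<20)&(h[...,1]>110)&(h[...,2]>50);m[:220]=0;m[:,:340]=0;m[:,385:]=0
q=ct[m];print("handle",m.sum(),np.nanmedian(q,0));print(cv2.minAreaRect(np.argwhere(m)[:,::-1].astype(np.float32)))
hp=np.array([P("top",uv,z=.028) for uv in np.argwhere(m)[:,::-1]])
print("handle z=.028",hp.mean(0),cv2.minAreaRect((hp[:,:2]*1000).astype(np.float32)))
print("workz",np.nanmedian(ct[250:280,270:300,2]),np.nanmedian(cs[250:280,240:270,2]))
print("tray floor",ct[230:270:10,345],ct[230:270:10,375])
E
```

```text
scene eye px [295.8333 156.3889]
[ 0.6349 -0.0075  0.2378] [0.7024 0.0128 0.3394] [0.651  0.0034 0.3074]
(np.int64(296), np.int64(151)) [ 0.7024 -0.0023  0.2378] (np.int64(297), np.int64(151)) [0.6585 0.0019 0.3339] (np.int64(296), np.int64(152)) [0.6601 0.0037 0.3232] (np.int64(297), np.int64(152)) [0.6545 0.0019 0.3362] (np.int64(296), np.int64(153)) [0.6514 0.0045 0.3357] (np.int64(297), np.int64(153)) [0.6519 0.0016 0.3351] (np.int64(296), np.int64(154)) [0.6476 0.0044 0.3375] (np.int64(297), np.int64(154)) [0.647  0.0018 0.3394] (np.int64(296), np.int64(155)) [0.6445 0.0042 0.3377] (np.int64(292), np.int64(156)) [0.656  0.0128 0.3024] (np.int64(293), np.int64(156)) [0.657  0.0098 0.3007] (np.int64(295), np.int64(156)) [0.6556 0.0044 0.3053] (np.int64(296), np.int64(156)) [0.6431 0.0037 0.3341] (np.int64(297), np.int64(156)) [0.6424 0.0011 0.3362] (np.int64(292), np.int64(157)) [0.6523 0.0127 0.3038] (np.int64(293), np.int64(157)) [0.6541 0.0096 0.3003] (np.int64(294), np.int64(157)) [0.654  0.0068 0.3012] (np.int64(295), np.int64(157)) [0.6507 0.0045 0.3093] (np.int64(296), np.i
[... 2188 characters left out ...]
5718078613281)
top 4094 0.30431630864220316 ((718.0850219726562, -5.451690673828125), (339.711669921875, 144.9480743408203), 85.74065399169922)
handle 113 [ 0.3744 -0.2894  0.0251]
((361.38397216796875, 254.013671875), (28.39242172241211, 3.9141814708709717), 83.2901611328125)
handle z=.028 [ 0.3747 -0.2885  0.028 ] ((374.6434326171875, -288.6807861328125), (102.40995788574219, 14.387738227844238), 5.231383323669434)
workz -0.000533079687371929 -0.0009281636288460682
tray floor [[ 0.4631 -0.2345  0.0085]
 [ 0.4259 -0.2338  0.008 ]
 [ 0.3891 -0.2349 -0.0018]
 [ 0.3522 -0.2343 -0.0031]] [[ 0.4645 -0.3478  0.0037]
 [ 0.4271 -0.3464  0.0045]
 [ 0.3901 -0.3454  0.0034]
 [ 0.3533 -0.3458 -0.0027]]
```

```bash
python3 - <<'E'
import cv2
p=cv2.imread("pics/top0.png"); cv2.imwrite("pics/top0c.png",cv2.resize(p[195:285,330:400],None,fx=6,fy=6,interpolation=cv2.INTER_CUBIC))
E
```

```text
(no output)
```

View pics/top0c.png

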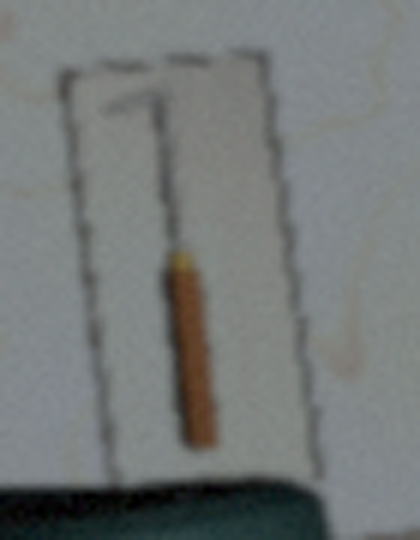

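```bash
python3 - <<'E'
from h import *
f=np.radians(-4.05);R=np.array([[np.cos(f),-np.sin(f)],[np.sin(f),np.cos(f)]])
o=np.array([.648,.002])
for n in("scene","top"):
    D=np.load(f"pics/{n}0.npy");c=cloud(n,D);q=c.reshape(-1,3);q=q[~np.isnan(q[:,0])]
    l=np.c_[(q[:,:2]-o)@R,q[:,2]]
    m=(np.abs(l[:,1])<.14)&(l[:,0]>-.16)&(l[:,0]<.16)&(l[:,2]>.1)
    l=l[m]
    print(n);t=l[np.abs(l[:,2]-.305)<.01]
    print("top x hist",np.histogram(t[:,0],bins=np.arange(-.04,.16,.01)))
    for z in np.arange(.12,.345,.01):
        s=l[np.abs(l[:,2]-z)<.005];s=s[(np.abs(s[:,1])>.02)]
        if len(s): print(round(z,3),len(s),np.percentile(s[:,0],[2,10,50,90]))
    m=(np.abs(c[...,2]-.302)<.012)&(c[...,0]>.63)
    p=c[m][:,:2];b=cv2.minAreaRect((p*1000).astype(np.float32));print(b,cv2.boxPoints(b).tolist())
E
```

```text
scene
top x hist (array([  0,   0,   0,   2, 239, 284, 156, 305, 300, 299, 309, 303, 284,
       295, 284, 293, 278, 238,   0]), array([-0.04, -0.03, -0.02, -0.01,  0.  ,  0.01,  0.02,  0.03,  0.04,
        0.05,  0.06,  0.07,  0.08,  0.09,  0.1 ,  0.11,  0.12,  0.13,
        0.14,  0.15]))
0.12 8 [-0.0069 -0.0068  0.0063  0.0252]
0.13 39 [0.0058 0.0087 0.021  0.026 ]
0.14 10 [0.0134 0.0158 0.0247 0.0266]
0.16 5 [0.0859 0.0862 0.0882 0.0888]
0.17 34 [0.0165 0.0171 0.084  0.0868]
0.18 44 [-0.0278  0.0148  0.0159  0.0178]
0.19 317 [-0.0305 -0.0294 -0.0239  0.0146]
0.2 110 [-0.0297 -0.027   0.0133  0.015 ]
0.21 112 [0.0115 0.0122 0.0134 0.064 ]
0.22 112 [0.0108 0.0115 0.0126 0.0626]
0.23 95 [0.0101 0.0108 0.0118 0.0133]
0.24 96 [0.0095 0.01   0.011  0.0119]
0.25 79 [0.009  0.0094 0.0103 0.0115]
0.26 96 [0.0084 0.0088 0.0098 0.0107]
0.27 90 [0.0077 0.0081 0.0092 0.0099]
0.28 98 [0.0074 0.0077 0.0086 0.0096]
0.29 104 [0.0063 0.0068 0.0078 0.0089]
0.3 2310 [0.0075 0.0283 0.0753 0.1257]
0.31 1000 [0.008  0.0115 0.0611 0.1208]
((717.2330322265625, -3.0724334716796875), (339.94903564453125, 1
[... 853 characters left out ...]
.0164  0.0171]
0.22 34 [0.0148 0.015  0.0157 0.0164]
0.23 30 [0.0134 0.0142 0.015  0.0157]
0.24 36 [0.0129 0.0135 0.0142 0.015 ]
0.25 32 [0.0127 0.0128 0.0137 0.0143]
0.26 41 [0.0117 0.0121 0.0131 0.0135]
0.27 35 [0.0111 0.0113 0.0123 0.0132]
0.28 39 [0.0105 0.0108 0.0116 0.0124]
0.29 55 [0.01   0.0105 0.0113 0.0242]
0.3 1653 [0.0113 0.0324 0.08   0.1303]
0.31 1242 [0.0117 0.0178 0.0752 0.1268]
0.32 1 [0.1213 0.1213 0.1213 0.1213]
((718.0850219726562, -5.451690673828125), (339.711669921875, 144.9480743408203), 85.74065399169922) [[633.1957397460938, -169.45565795898438], [777.7434692382812, -180.22113037109375], [802.9743041992188, 158.55227661132812], [658.4265747070312, 169.3177490234375]]
```

```bash
python3 - <<'E'
from h import *
cr=lambda u,v:(330+u/6,195+v/6)
F=P("top",cr(180,252),z=.026)[:2];B=P("top",cr(201,448),z=.026)[:2];C=P("top",cr(158,97),z=.016)[:2];tip=P("top",cr(106,107),z=.016)[:2]
print("F,B,len",F,B,np.linalg.norm(F-B),"corner",C,"tip",tip, np.linalg.norm(C-tip),np.linalg.norm(C-B))
d=C-B;print("yaw B->C",np.degrees(np.arctan2(d[1],d[0])),"hand",np.degrees(np.arctan2(*(F-B)[::-1])))
for k,uv in dict(TL=(66,75),TR=(262,52),BL=(115,485),BR=(318,475)).items(): print(k,P("top",cr(*uv),z=.012)[:2])
# scene check: ferrule & corner
sc=lambda u,v:(130+u/2.4,90+v/2.4)
print("scene F",P("scene",sc(569,405),z=.026)[:2],"C",P("scene",sc(562,336),z=.016)[:2],"tip",P("scene",sc(540,341),z=.016)[:2])
print("depth hook",cloud("top",np.load("pics/top0.npy"))[212:236:4,354:360,2])
E
```

```text
F,B,len [ 0.4365 -0.2858] [ 0.3179 -0.2953] 0.11899385494641553 corner [ 0.5334 -0.277 ] tip [ 0.5269 -0.2444] 0.03324361901026929 0.21627878439466816
yaw B->C 4.850377436456844 hand 4.578579624752222
TL [ 0.5472 -0.2206]
TR [ 0.5629 -0.3438]
BL [ 0.2948 -0.2454]
BR [ 0.3021 -0.3696]
scene F [ 0.4289 -0.2816] C [ 0.529  -0.2737] tip [ 0.5185 -0.2422]
depth hook [[ 0.0056  0.0079  0.0047  0.0192  0.0075  0.0033]
 [ 0.0037  0.0093 -0.0029  0.0101  0.0253  0.0043]
 [-0.003   0.0006  0.0032  0.0071  0.0224  0.0175]
 [ 0.0051  0.0007 -0.0007  0.0061  0.0136  0.0161]
 [ 0.004   0.006   0.0046  0.004   0.0017  0.0138]
 [-0.0045  0.0042  0.0059 -0.0007  0.0009  0.0153]]
```

Request:
apply_moves --deltas '[[[0,0,0,0.72],[0,0,0,0.72],[0,0,0,0.72]]]' --claw 60

```text
t: 1.15
ee_pos: [0.1606, -0.4998, 0.2563]
orientation: [[0.0, 0.079, -0.997], [0.0, -0.997, -0.079], [-1.0, 0.0, -0.0]]
contact_force: [0.9, 0.1, 0.4]
grip_width: 0.0601
```

Request:
apply_moves --deltas '[[[0.4,-0.48,-0.65,0],[0.4,-0.48,-0.65,0],[0.4,-0.48,-0.65,0],[0.4,-0.48,-0.65,0],[0.4,-0.48,-0.65,0],[0.4,-0.48,-0.65,0],[0.4,-0.48,-0.65,0],[0.4,-0.48,-0.65,0],[0.4,-0.48,-0.65,0],[0.4,-0.48,-0.65,0]]]'

```text
t: 1.98
ee_pos: [0.4129, -0.2874, 0.092]
orientation: [[0.003, 0.063, -0.998], [-0.01, -0.998, -0.063], [-1.0, 0.01, -0.002]]
contact_force: [0.8, -1.4, 1.0]
grip_width: 0.0603
```

Request:
apply_moves --deltas '[[[0,0,0,0],[0,0,0,0]]]'

```text
t: 2.15
ee_pos: [0.4156, -0.2824, 0.0889]
orientation: [[0.001, 0.069, -0.998], [-0.007, -0.998, -0.069], [-1.0, 0.007, -0.0]]
contact_force: [0.2, -0.5, 0.4]
grip_width: 0.0603
```

```bash
python3 - <<'E'
from h import *
s=arm.sense();print(s["ee_pos"],s["orientation"],s["joints"])
for n in("scene","top"):
    p,d=imaging.capture(n)
    u,v=proj(n,[.42,-.29,.02]);u,v=int(u),int(v);print(n,u,v)
    cv2.imwrite(f"pics/{n}1.png",cv2.resize(p[v-65:v+65,u-80:u+80],None,fx=4.5,fy=4.5,interpolation=cv2.INTER_CUBIC))
E
```

```text
[ 0.4156 -0.2824  0.0889] [[ 0.0008  0.0691 -0.9976]
 [-0.0066 -0.9976 -0.0691]
 [-1.      0.0067 -0.0003]] [-0.7568  0.3371 -0.4285  0.8001 -0.0043  2.3156]
scene 369 261
top 360 241
```

View pics/scene1.png

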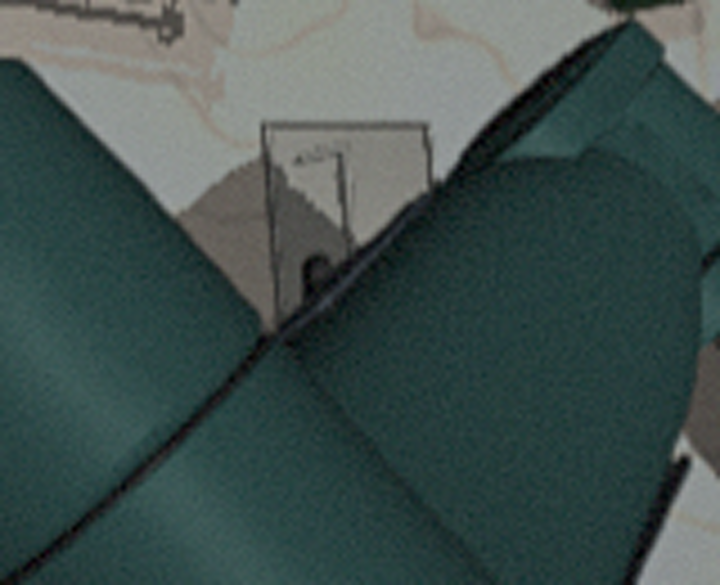

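View pics/top1.png

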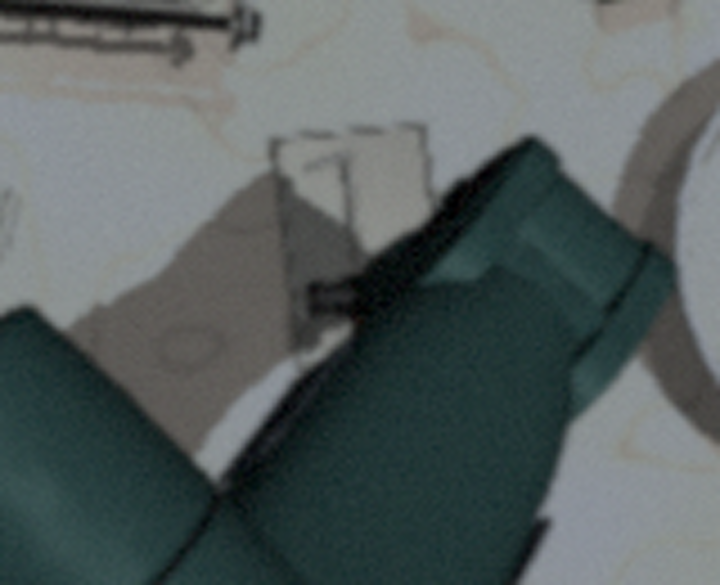

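Request:
apply_moves --deltas '[[[0.3,0.07,0.2,-0.15],[0.4,0,0,0],[0,0,0,0],[0,0,0,0]]]' --claw 40

```text
t: 2.58
ee_pos: [0.4058, -0.2911, 0.0636]
orientation: [[0.004, 0.079, -0.997], [-0.011, -0.997, -0.079], [-1.0, 0.011, -0.003]]
contact_force: [-0.3, -0.8, -0.3]
grip_width: 0.0402
```

Request:
apply_moves --deltas '[[[0.3,-0.12,0,0],[0.3,0,0,0],[0.15,0,0,0],[0,0,0,0],[0,0,0,0]]]'

```text
t: 3.0
ee_pos: [0.4057, -0.2907, 0.0373]
orientation: [[0.008, 0.074, -0.997], [-0.015, -0.997, -0.074], [-1.0, 0.016, -0.007]]
contact_force: [0.0, -0.2, -0.2]
grip_width: 0.0401
```

Request:
apply_moves --deltas '[[[0.05,-0.12,0,0],[0.05,0,0,0],[0,0,0,0]]]'

```text
t: 3.25
ee_pos: [0.4059, -0.2865, 0.0347]
orientation: [[0.01, 0.073, -0.997], [-0.017, -0.997, -0.073], [-1.0, 0.017, -0.009]]
contact_force: [0.4, 0.3, 0.6]
grip_width: 0.0398
```

Request:
apply_moves --deltas '[[[0.1,0,0,0],[0,0,0,0],[0,0,0,0],[0,0,0,0]]]'

```text
t: 3.58
ee_pos: [0.4062, -0.2865, 0.0308]
orientation: [[0.01, 0.074, -0.997], [-0.017, -0.997, -0.074], [-1.0, 0.018, -0.009]]
contact_force: [0.7, 0.3, 0.2]
grip_width: 0.0399
```

Request:
apply_moves --deltas '[[[0,0,0,0],[0,0,0,0],[0,0,0,0],[0,0,0,0],[0,0,0,0],[0,0,0,0]]]' --claw 0 --force 100

```text
t: 4.08
ee_pos: [0.4062, -0.2867, 0.0313]
orientation: [[0.01, 0.074, -0.997], [-0.018, -0.997, -0.074], [-1.0, 0.018, -0.009]]
contact_force: [0.2, 0.2, 0.4]
grip_width: 0.0158
```

Request:
apply_moves --deltas '[[[-0.2,0,0,0],[-0.4,0,0,0],[-0.6,0,0,0],[-0.6,0,0,0],[0,0,0,0],[0,0,0,0]]]'

```text
t: 4.58
ee_pos: [0.4045, -0.2845, 0.1074]
orientation: [[0.008, 0.074, -0.997], [-0.015, -0.997, -0.074], [-1.0, 0.016, -0.007]]
contact_force: [-0.6, -0.2, -2.7]
grip_width: 0.0159
```

```bash
python3 - <<'E'
from h import *
s=arm.sense();print(s["ee_pos"],s["grip_width"],s["contact_force"],s["torque"])
for n in("scene","top"):
    p,d=imaging.capture(n);np.save(f"pics/{n}2.npy",d);cv2.imwrite(f"pics/{n}2.png",p)
    u,v=proj(n,[.47,-.29,.1]);u,v=int(u),int(v);print(n,u,v)
    cv2.imwrite(f"pics/{n}2b.png",cv2.resize(p[v-50:v+50,u-60:u+60],None,fx=6,fy=6,interpolation=cv2.INTER_CUBIC))
E
```

```text
[ 0.4045 -0.2845  0.1074] 0.015921253521361183 [-0.6306 -0.2476 -2.6846] [-0.0066 -0.016  -0.0205]
scene 376 243
top 365 226
```

View pics/scene2b.png

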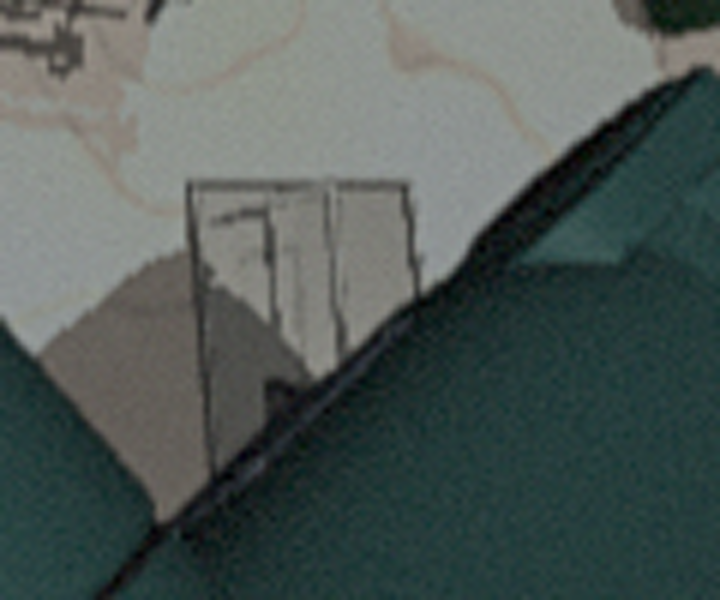

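View pics/top2b.png

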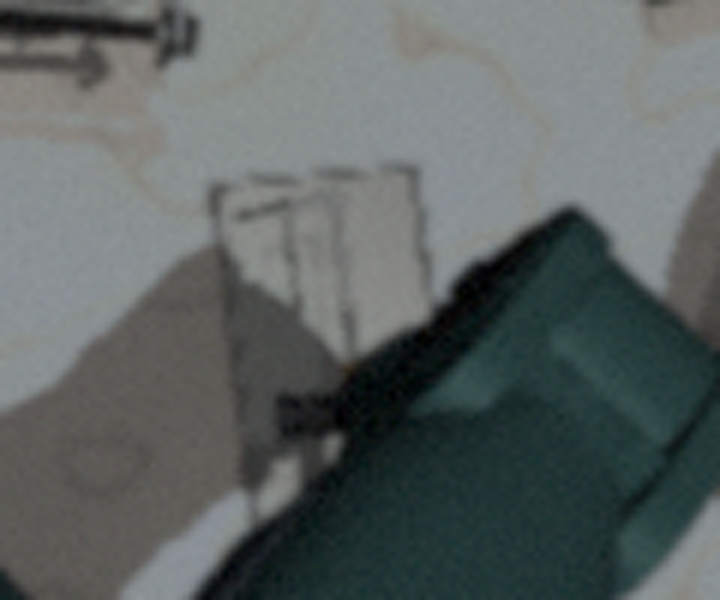

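Request:
apply_moves --deltas '[[[0.6,0,0,0],[0.6,0,0,0],[0.4,0,0,0],[0.15,0,0,0],[0,0,0,0],[0,0,0,0]]]'

```text
t: 5.18
ee_pos: [0.4036, -0.2842, 0.0313]
orientation: [[0.005, 0.073, -0.997], [-0.012, -0.997, -0.074], [-1.0, 0.012, -0.004]]
contact_force: [-0.0, -1.1, -0.4]
grip_width: 0.016
```

Request:
apply_moves --deltas '[[[0,0,0,0],[0,0,0,0],[0,0,0,0],[-0.4,0,0,0],[-0.7,0,0,0],[-0.7,0,0,-1],[0,0,0,-1],[0,0,0,-1],[0,0,0,-1],[0,0,0,-1]]]' --claw 40

```text
t: 6.02
ee_pos: [0.4054, -0.2853, 0.1138]
orientation: [[0.012, 0.577, -0.816], [-0.019, -0.816, -0.578], [-1.0, 0.023, 0.001]]
contact_force: [0.2, 0.1, 0.4]
grip_width: 0.0399
```

Request:
apply_moves --deltas '[[[0,0,0,-1],[0,0,0,-1],[0,0,0,-1],[0,0,0,-1],[0,0,0,-1],[0,0,0,-1],[0,0,0,-1],[0,0,0,-1],[0,0,0,-1],[0,0,0,-1]]]'

```text
t: 6.85
ee_pos: [0.4077, -0.2874, 0.1218]
orientation: [[0.022, 0.989, 0.146], [-0.029, 0.147, -0.989], [-0.999, 0.018, 0.032]]
contact_force: [-0.5, 0.6, -0.3]
grip_width: 0.0399
```

Request:
apply_moves --deltas '[[[0,0,0,-1],[0,0,0,-1],[0,0,0,-1],[0,0,0,-1],[0,0,0,-1],[0,0,0,-1],[0,0,0,-1],[0,0,0,-1],[0,0,0,0],[0,0,0,0]]]'

```text
t: 7.68
ee_pos: [0.4096, -0.2891, 0.1291]
orientation: [[0.031, 0.514, 0.857], [-0.038, 0.857, -0.513], [-0.999, -0.017, 0.046]]
contact_force: [0.4, 0.8, -0.0]
grip_width: 0.0401
```

Request:
apply_moves --deltas '[[[0.3,0,0,-1],[0.3,0,0,-1],[0.3,0,0,-1],[0.3,0,0,-1],[0.3,0,0,-1],[0.3,0,0,-0.9],[0,0,0,0],[0,0,0,0]]]'

```text
t: 8.35
ee_pos: [0.4136, -0.2935, 0.058]
orientation: [[0.036, -0.073, 0.997], [-0.043, 0.996, 0.075], [-0.998, -0.046, 0.033]]
contact_force: [-0.9, -0.8, -0.3]
grip_width: 0.0401
```

Request:
apply_moves --deltas '[[[0.15,0.27,-0.17,0],[0.45,0,0,0],[0,0,0,0],[0,0,0,0],[0,0,0,0]]]'

```text
t: 8.77
ee_pos: [0.4082, -0.2855, 0.0371]
orientation: [[0.039, -0.051, 0.998], [-0.046, 0.998, 0.053], [-0.998, -0.048, 0.037]]
contact_force: [-0.3, 0.4, -0.1]
grip_width: 0.0399
```

Request:
apply_moves --deltas '[[[0.15,0.04,0,-0.1],[0,0,0,0],[0,0,0,0]]]'

```text
t: 9.02
ee_pos: [0.4094, -0.2851, 0.0327]
orientation: [[0.042, -0.06, 0.997], [-0.049, 0.997, 0.062], [-0.998, -0.051, 0.039]]
contact_force: [0.3, -1.1, -0.4]
grip_width: 0.0399
```

Request:
apply_moves --deltas '[[[0,0,0,0],[0,0,0,0],[0,0,0,0],[0,0,0,0],[0,0,0,0],[0,0,0,0]]]' --claw 0 --force 120

```text
t: 9.52
ee_pos: [0.4096, -0.2851, 0.0338]
orientation: [[0.042, -0.059, 0.997], [-0.049, 0.997, 0.061], [-0.998, -0.051, 0.039]]
contact_force: [-0.6, -0.6, -2.0]
grip_width: 0.0157
```

Request:
apply_moves --deltas '[[[-0.3,0,0,0],[-0.8,0,0,0],[-0.9,0,0,0.6],[-0.9,0,0,0.6],[0,0,0,0],[0,0,0,0]]]'

```text
t: 10.02
ee_pos: [0.4033, -0.2782, 0.1529]
orientation: [[0.039, 0.072, 0.997], [-0.045, 0.996, -0.071], [-0.998, -0.042, 0.042]]
contact_force: [-0.5, 0.3, -2.6]
grip_width: 0.0152
```

Request:
apply_moves --deltas '[[[-0.55,0.62,0.19,0],[-0.55,0.62,0.19,0],[-0.55,0.62,0.19,0],[-0.55,0.62,0.19,0],[-0.55,0.62,0.19,0],[-0.55,0.62,0.19,0],[-0.55,0.62,0.19,0],[-0.55,0.62,0.19,0],[0,0,0,0],[0,0,0,0]]]'

```text
t: 10.85
ee_pos: [0.4733, -0.0679, 0.3203]
orientation: [[0.029, 0.068, 0.997], [-0.039, 0.997, -0.067], [-0.999, -0.037, 0.031]]
contact_force: [-0.1, -0.7, -2.4]
grip_width: 0.0155
```

```bash
python3 - <<'E'
from h import *
s=arm.sense();print(s["ee_pos"],s["orientation"],s["joints"],s["grip_width"],s["contact_force"],s["torque"])
for n in("scene","top"):
    p,d=imaging.capture(n);np.save(f"pics/{n}3.npy",d);cv2.imwrite(f"pics/{n}3.png",p)
    u,v=proj(n,[.6,-.0,.32]);u,v=int(u),int(v);print(n,u,v)
    cv2.imwrite(f"pics/{n}3b.png",cv2.resize(p[v-50:v+50,u-60:u+60],None,fx=6,fy=6,interpolation=cv2.INTER_CUBIC))
    for k in("hook","eye"):
        print(k,[(np.round(a["at"],1).tolist(),round(a["confidence"],2)) for a in imaging.landmark_of(n,k)[:2]])
E
```

```text
[ 0.4733 -0.0679  0.3203] [[ 0.0289  0.0682  0.9973]
 [-0.0391  0.997  -0.067 ]
 [-0.9988 -0.037   0.0315]] [-0.2972  0.1449 -0.0325  1.3543 -0.0289 -0.2301] 0.015471580488871413 [-0.1168 -0.6998 -2.377 ] [0.0189 0.0456 0.0323]
scene 295 172
hook [([292.1, 172.9], 0.6)]
eye [([293.7, 156.4], 0.75)]
top 287 178
hook []
eye [([288.7, 162.1], 0.61)]
```

View pics/scene3b.png

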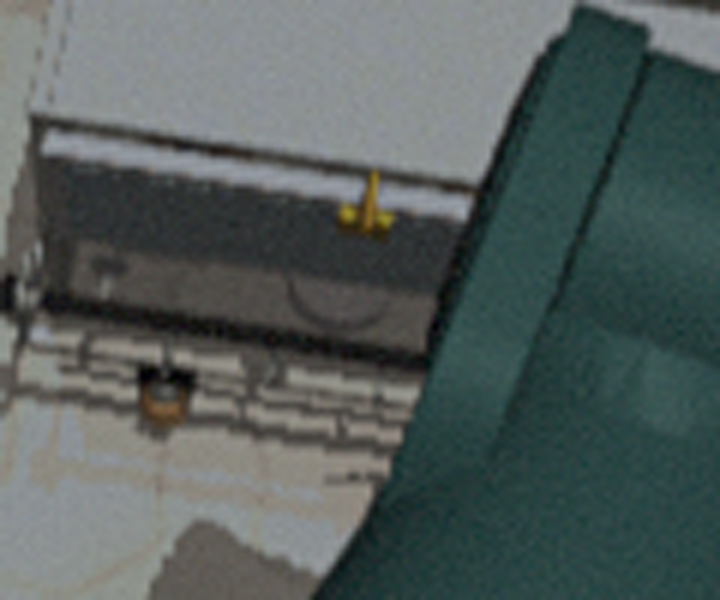

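View pics/top3b.png

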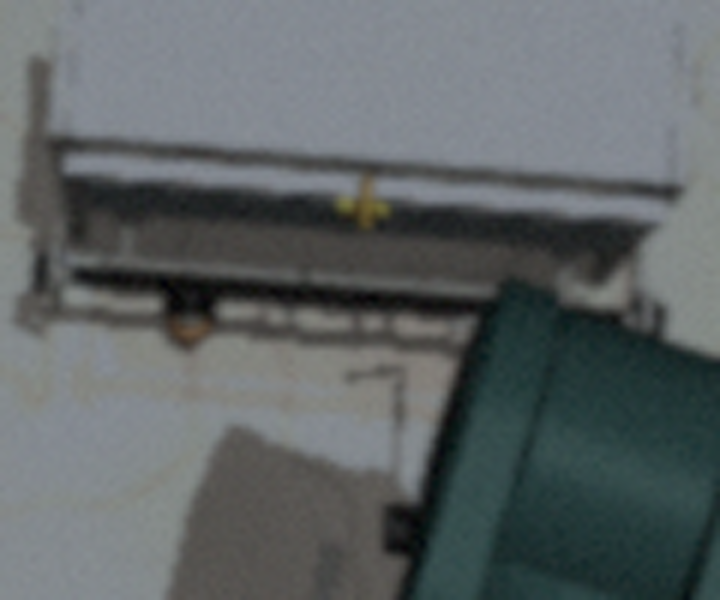

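```bash
python3 - <<'E'
from h import *
t=lambda u,v:(227+u/6,128+v/6)
s=lambda u,v:(235+u/6,122+v/6)
for z in(.29,.30,.31):
    print(z,"top corner",P("top",t(401,371),z=z)[:2],"tip",P("top",t(346,379),z=z)[:2],"scene tip",P("scene",s(328,479),z=z)[:2])
print("eye top",P("top",t(365,200),z=.325),"scene",P("scene",s(370,205),z=.325))
D=np.load("pics/top3.npy");c=cloud("top",D)
for v in range(187,194): print([np.round(c[v,u],3).tolist() for u in range(284,296,2)])
for v in range(194,206,2): print([np.round(c[v,u],3).tolist() for u in range(292,297)])
D=np.load("pics/scene3.npy");c=cloud("scene",D)
for v in range(200,204): print([np.round(c[v,u],3).tolist() for u in range(289,299)])
E
```

```text
0.29 top corner [ 0.568  -0.0211] tip [0.5635 0.0078] scene tip [0.5223 0.0089]
0.3 top corner [ 0.5664 -0.0203] tip [0.5619 0.0084] scene tip [0.5193 0.0096]
0.31 top corner [ 0.5648 -0.0195] tip [0.5603 0.009 ] scene tip [0.5163 0.0102]
eye top [0.6518 0.     0.325 ] scene [0.6468 0.0012 0.325 ]
[[0.626, -0.007, -0.003], [0.626, -0.015, -0.005], [0.626, -0.022, -0.001], [0.626, -0.03, -0.001], [0.625, -0.037, 0.003], [0.626, -0.045, -0.001]]
[[0.621, -0.007, 0.002], [0.623, -0.015, -0.005], [0.623, -0.023, -0.009], [0.622, -0.03, -0.001], [0.623, -0.038, -0.005], [0.621, -0.045, 0.004]]
[[0.617, -0.007, 0.004], [0.619, -0.015, -0.005], [0.618, -0.022, -0.001], [0.618, -0.03, 0.002], [0.617, -0.037, 0.004], [0.617, -0.045, 0.006]]
[[0.615, -0.007, -0.006], [0.614, -0.015, 0.0], [0.613, -0.022, 0.004], [0.614, -0.03, -0.0], [0.614, -0.037, 0.004], [0.614, -0.045, 0.002]]
[[0.61, -0.007, -0.002], [0.61, -0.014, 0.002], [0.61, -0.022, 0.003], [0.61, -0.03, -0.001], [0.61, -0.037, 0.005], [0.611, -0.045, -0.001]]
[[0.606, -0.007, 0.002], [0.606, -0.015, -0.001], [0.606, -0.022, -0.0], [
[... 1211 characters left out ...]
01], [0.616, -0.012, -0.009], [0.615, -0.015, -0.004], [0.613, -0.018, 0.004], [0.614, -0.022, 0.001], [0.614, -0.026, 0.001], [0.614, -0.029, 0.003], [0.615, -0.033, 0.0], [0.616, -0.037, -0.002], [0.615, -0.04, 0.002]]
[[0.609, -0.008, -0.001], [0.61, -0.012, -0.002], [0.61, -0.015, -0.0], [0.611, -0.019, -0.003], [0.611, -0.022, -0.003], [0.611, -0.026, -0.001], [0.612, -0.03, -0.003], [0.613, -0.033, -0.005], [0.612, -0.037, -0.0], [0.613, -0.04, -0.002]]
[[0.605, -0.008, -0.001], [0.607, -0.012, -0.005], [0.606, -0.015, 0.001], [0.606, -0.019, 0.0], [0.606, -0.022, 0.002], [0.606, -0.026, 0.002], [0.607, -0.03, 0.0], [0.608, -0.033, -0.002], [0.608, -0.037, -0.001], [0.608, -0.04, 0.0]]
```

Request:
apply_moves --deltas '[[[-0.12,0.57,-0.76,0],[-0.12,0.57,-0.76,0],[-0.12,0.57,-0.76,0],[-0.12,0.57,-0.76,0],[-0.12,0.57,-0.76,0],[-0.12,0.57,-0.76,0],[0,0,0,0],[0,0,0,0]]]'

```text
t: 11.82
ee_pos: [0.2912, 0.0818, 0.3344]
orientation: [[0.022, 0.082, 0.996], [-0.038, 0.996, -0.081], [-0.999, -0.036, 0.025]]
contact_force: [1.1, -0.4, -1.3]
grip_width: 0.0154
```

```bash
python3 - <<'E'
from h import *
s=arm.sense();print(s["ee_pos"],s["orientation"],s["joints"],s["grip_width"],s["contact_force"],s["torque"])
x,y=s["ee_pos"][:2]
for n in("scene","top"):
    p,d=imaging.capture(n);np.save(f"pics/{n}4.npy",d);cv2.imwrite(f"pics/{n}4.png",p)
    u,v=proj(n,[x+.1,y,.31]);u,v=int(u),int(v);print(n,u,v)
    cv2.imwrite(f"pics/{n}4b.png",cv2.resize(p[v-50:v+50,u-60:u+60],None,fx=6,fy=6,interpolation=cv2.INTER_CUBIC))
E
```

```text
[0.2912 0.0818 0.3344] [[ 0.0222  0.0822  0.9964]
 [-0.0378  0.996  -0.0813]
 [-0.999  -0.0358  0.0252]] [ 0.0363 -0.151  -0.2888  1.4122 -0.0385  0.1178] 0.015361320909700736 [ 1.093  -0.4432 -1.2903] [ 0.0532 -0.0552 -0.0503]
scene 259 244
top 260 245
```

View pics/scene4b.png

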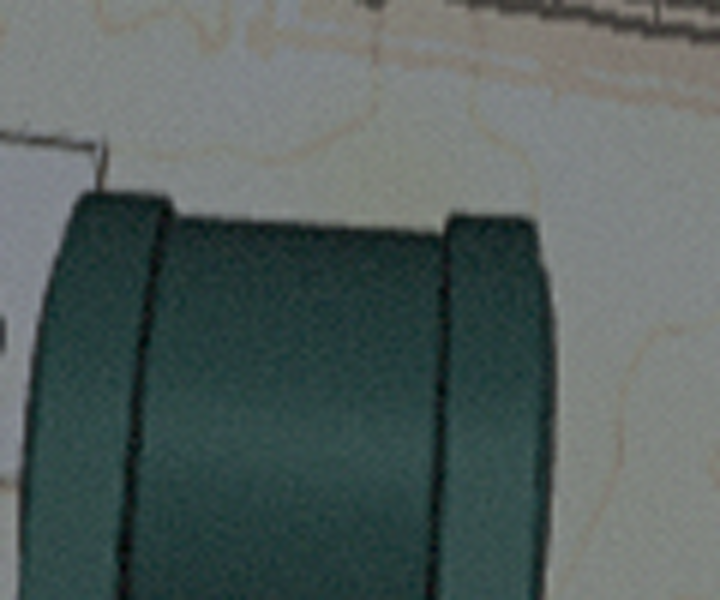

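View pics/top4b.png

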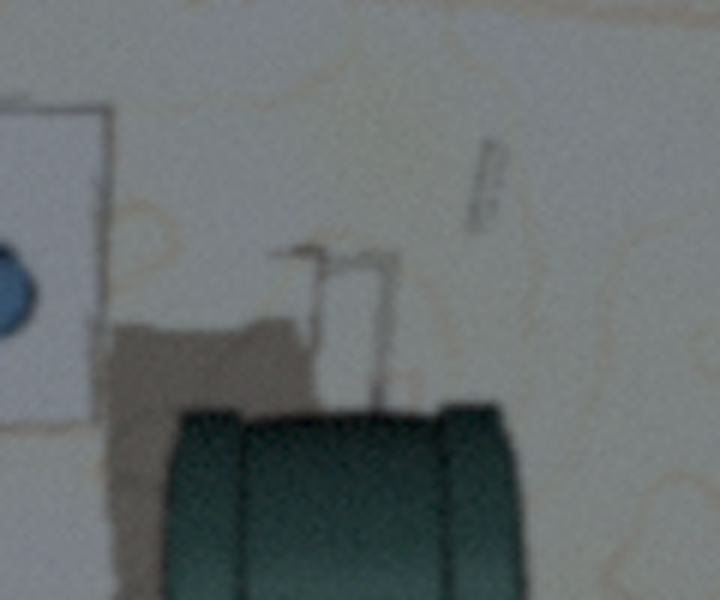

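```bash
python3 - <<'E'
import cv2,numpy as np
a=cv2.imread("pics/top2.png")[200:245,335:380];b=cv2.imread("pics/top4.png")[225:270,238:283]
f=lambda i:cv2.normalize(cv2.resize(i,None,fx=8.8,fy=8.8,interpolation=cv2.INTER_CUBIC),None,0,255,cv2.NORM_MINMAX)
cv2.imwrite("pics/cmp.png",np.hstack([f(a),f(b)]))
E
```

```text
(no output)
```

View pics/cmp.png

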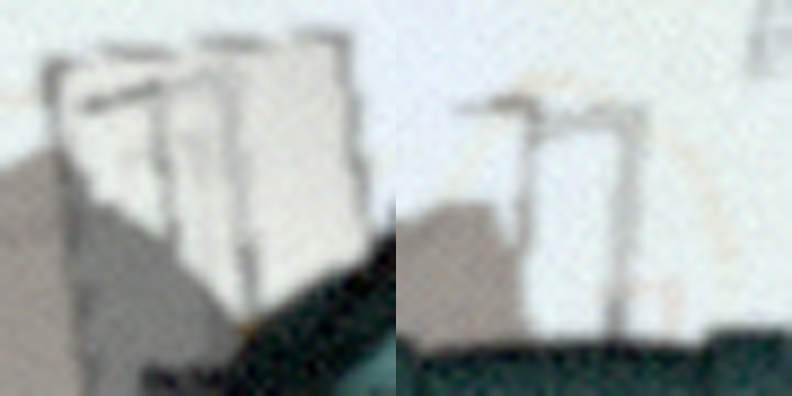

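```bash
python3 - <<'E'
from h import *
c=P("top",(361.4,208),z=.092);s=P("top",(353.2,210),z=.004);print(c,s,(s-c)[:2]/(.088))
for z in(.29,.30,.31,.32,.33):
  c=P("top",(264.6,237.8),z=z);s=P("top",(253,236.9),z=0);print(z,c,c-[.2912,.0818,.3344],(s-c)[:2]/z)
print("rod low pt",P("top",(238+(615-396)/8.8,225+320/8.8),z=.317))
E
```

```text
[ 0.5363 -0.2785  0.092 ] [ 0.5391 -0.268   0.004 ] [0.0315 0.1196]
0.29 [0.4166 0.07   0.29  ] [ 0.1254 -0.0118 -0.0444] [0.0616 0.1361]
0.3 [0.4161 0.0702 0.3   ] [ 0.1249 -0.0116 -0.0344] [0.0613 0.1311]
0.31 [0.4155 0.0703 0.31  ] [ 0.1243 -0.0115 -0.0244] [0.061  0.1264]
0.32 [0.415  0.0705 0.32  ] [ 0.1238 -0.0113 -0.0144] [0.0607 0.122 ]
0.33 [0.4145 0.0706 0.33  ] [ 0.1233 -0.0112 -0.0044] [0.0604 0.1179]
rod low pt [0.3444 0.0751 0.317 ]
```

Request:
apply_moves --deltas '[[[-0.1,-0.55,0.79,0],[-0.1,-0.55,0.79,0],[-0.1,-0.55,0.79,0],[-0.1,-0.55,0.79,0],[-0.1,-0.55,0.79,0],[-0.1,-0.55,0.79,0],[0,0,0,0],[0,0,0,0]]]'

```text
t: 12.58
ee_pos: [0.4805, -0.0833, 0.3631]
orientation: [[0.016, 0.094, 0.995], [-0.037, 0.995, -0.093], [-0.999, -0.035, 0.02]]
contact_force: [0.2, 0.2, -2.4]
grip_width: 0.0154
```

Request:
apply_moves --deltas '[[[0.24,0.4,0.5,-0.1],[0.24,0.4,0.5,-0.1],[0,0,0,0],[0,0,0,0],[0,0,0,0]]]'

```text
t: 13.0
ee_pos: [0.5254, -0.0597, 0.3396]
orientation: [[0.012, 0.08, 0.997], [-0.036, 0.996, -0.079], [-0.999, -0.035, 0.014]]
contact_force: [-0.5, -0.5, -2.3]
grip_width: 0.0153
```

```bash
python3 - <<'E'
from h import *
s=arm.sense();print(s["ee_pos"],s["orientation"],s["contact_force"],s["torque"])
for n in("scene","top"):
    p,d=imaging.capture(n);np.save(f"pics/{n}5.npy",d);cv2.imwrite(f"pics/{n}5.png",p)
    u,v=proj(n,[.65,-.0,.32]);u,v=int(u),int(v);print(n,u,v)
    cv2.imwrite(f"pics/{n}5b.png",cv2.resize(p[v-35:v+35,u-50:u+50],None,fx=5,fy=5,interpolation=cv2.INTER_CUBIC))
a=cv2.imread("pics/scene5b.png");b=cv2.imread("pics/top5b.png");cv2.imwrite("pics/c5.png",np.vstack([a[:300],b[:300]]))
E
```

```text
[ 0.5254 -0.0597  0.3396] [[ 0.0115  0.0797  0.9968]
 [-0.0361  0.9962 -0.0793]
 [-0.9993 -0.0351  0.0144]] [-0.4522 -0.5131 -2.2628] [ 0.061  -0.0156  0.0028]
scene 296 155
top 287 162
```

View pics/c5.png

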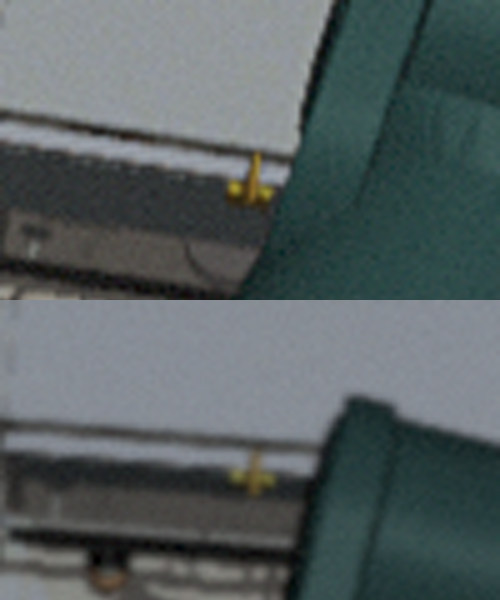

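Request:
apply_moves --deltas '[[[-0.15,0.25,0,0],[-0.05,0.25,0,0],[0,0.15,0,0],[0,0,0,0],[0,0,0,0]]]'

```text
t: 13.52
ee_pos: [0.5259, -0.0314, 0.3502]
orientation: [[0.016, 0.081, 0.997], [-0.037, 0.996, -0.081], [-0.999, -0.036, 0.019]]
contact_force: [0.2, -0.9, -1.5]
grip_width: 0.0153
```

Request:
apply_moves --deltas '[[[0.12,0,0.03,0],[0,0,0,0],[0,0,0,0]]]'

```text
t: 13.77
ee_pos: [0.5272, -0.0315, 0.345]
orientation: [[0.016, 0.081, 0.997], [-0.037, 0.996, -0.08], [-0.999, -0.036, 0.019]]
contact_force: [0.0, 1.1, -2.1]
grip_width: 0.0155
```

Request:
apply_moves --deltas '[[[0,0.1,0,0],[0,0.1,0,0],[0,0,0,0]]]'

```text
t: 14.02
ee_pos: [0.5278, -0.0234, 0.3443]
orientation: [[0.015, 0.082, 0.997], [-0.037, 0.996, -0.081], [-0.999, -0.036, 0.018]]
contact_force: [-0.2, 0.2, -2.0]
grip_width: 0.015
```

Request:
apply_moves --deltas '[[[0,0.1,0,0],[0,0.1,0,0],[0,0,0,0]]]'

```text
t: 14.27
ee_pos: [0.5285, -0.0145, 0.3439]
orientation: [[0.015, 0.082, 0.997], [-0.037, 0.996, -0.081], [-0.999, -0.036, 0.018]]
contact_force: [0.2, 0.7, -1.0]
grip_width: 0.0152
```

Request:
apply_moves --deltas '[[[0,0.1,0,0],[0,0.1,0,0],[0,0,0,0]]]'

```text
t: 14.52
ee_pos: [0.5293, -0.0055, 0.3436]
orientation: [[0.015, 0.082, 0.997], [-0.037, 0.996, -0.081], [-0.999, -0.036, 0.018]]
contact_force: [0.2, 0.6, -0.8]
grip_width: 0.0152
```

```bash
python3 - <<'E'
from h import *
s=arm.sense();print(s["ee_pos"],s["orientation"],s["contact_force"],s["torque"])
for n in("scene","top"):
    p,d=imaging.capture(n);np.save(f"pics/{n}6.npy",d);cv2.imwrite(f"pics/{n}6.png",p)
    u,v=proj(n,[.65,-.0,.32]);u,v=int(u),int(v);print(n,u,v)
    cv2.imwrite(f"pics/{n}6b.png",cv2.resize(p[v-35:v+35,u-50:u+50],None,fx=6,fy=6,interpolation=cv2.INTER_CUBIC))
a=cv2.imread("pics/scene6b.png");b=cv2.imread("pics/top6b.png");cv2.imwrite("pics/c6.png",np.vstack([a[:300],b[:300]]))
E
```

```text
[ 0.5293 -0.0055  0.3436] [[ 0.0152  0.0816  0.9965]
 [-0.0371  0.996  -0.081 ]
 [-0.9992 -0.0357  0.0182]] [ 0.1979  0.6373 -0.7845] [-0.014  -0.0111 -0.017 ]
scene 296 155
top 287 162
```

View pics/c6.png

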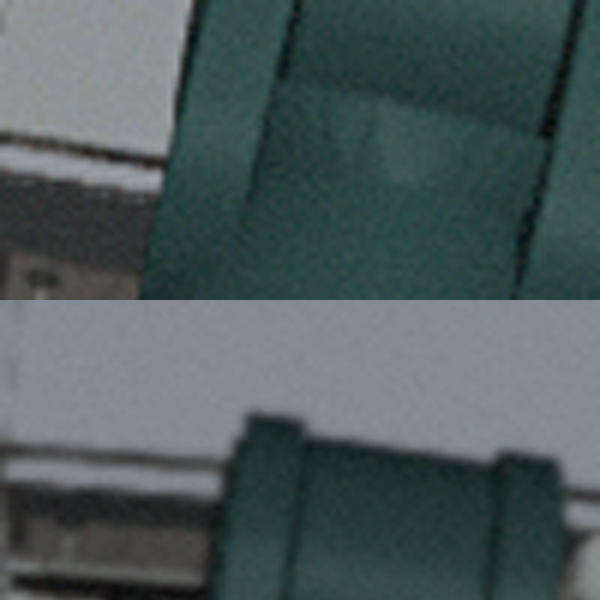

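```bash
cat > st.py <<'E'
from h import *
Og=np.array([[.042,-.059,.997],[-.049,.997,.061],[-.998,-.051,.039]])
a=np.radians(3.5);ofw=np.array([.1205*np.cos(a)-.017*np.sin(a),.1205*np.sin(a)+.017*np.cos(a),-.0178])
ht=Og.T@ofw
f=np.radians(-4.05);cx=np.array([np.cos(f),np.sin(f),0]);cy=np.array([-np.sin(f),np.cos(f),0])
H=np.array([.650,.001,0])+cx*.0225;H[2]=.175
s=arm.sense();O=np.array(s["orientation"]);hk=s["ee_pos"]+O@ht;r=hk-H
loc=np.array([r@cx,r@cy,r[2]])*1000
from scipy.optimize import brentq
th=brentq(lambda t:np.arctan2(150*np.sin(t)+12*np.cos(t),150*np.cos(t)-12*np.sin(t))-np.arctan2(-loc[0],loc[2]),-.5,2)
fw=s["contact_force"]
print("t",round(s["t"],2),"hook loc mm",loc,"r",np.hypot(loc[0],loc[2]).round(1),"(150.5) theta_hook",round(th,3),"F cab",np.round([fw@cx,fw@cy,fw[2]],1),"tq",s["torque"],"pitch",O[2,2].round(4),"yaw",np.degrees(np.arctan2(O[1,2],O[0,2])).round(2),"gw",round(s["grip_width"],4))
E
python3 st.py
```

```text
t 14.62 hook loc mm [-22.1955   0.6104 148.6387] r 150.3 (150.5) theta_hook 0.068 F cab [-1.   0.9 -1.8] tq [ 0.0236 -0.0312 -0.0036] pitch 0.0182 yaw -4.65 gw 0.0153
```

Request:
apply_moves --deltas '[[[0,0,-0.05,0],[0,0,-0.05,0],[0,0,-0.05,0],[0,0,-0.05,0],[0,0,-0.05,0]]]'

```text
t: 15.03
ee_pos: [0.5192, -0.0055, 0.3434]
orientation: [[0.016, 0.082, 0.996], [-0.037, 0.996, -0.081], [-0.999, -0.036, 0.019]]
contact_force: [3.9, 0.2, -3.7]
grip_width: 0.0147
```

```bash
python3 st.py
```

```text
t 15.03 hook loc mm [-32.2517   0.3641 148.5128] r 152.0 (150.5) theta_hook 0.134 F cab [ 3.8  0.5 -3.7] tq [ 0.183  -0.6107  0.0888] pitch 0.0194 yaw -4.67 gw 0.0147
```

Request:
apply_moves --deltas '[[[0.015,0,-0.05,0],[0.015,0,-0.05,0],[0.015,0,-0.05,0],[0.015,0,-0.05,0],[0.015,0,-0.05,0],[0.015,0,-0.05,0]]]'

```text
t: 15.53
ee_pos: [0.5069, -0.0046, 0.3394]
orientation: [[0.019, 0.082, 0.996], [-0.037, 0.996, -0.081], [-0.999, -0.035, 0.022]]
contact_force: [3.8, 0.1, -3.7]
grip_width: 0.0155
```

```bash
python3 st.py
```

```text
t 15.53 hook loc mm [-44.5747   0.3686 144.7727] r 151.5 (150.5) theta_hook 0.219 F cab [ 3.8  0.3 -3.7] tq [ 0.2006 -0.809   0.0741] pitch 0.0216 yaw -4.67 gw 0.0155
```

Request:
apply_moves --deltas '[[[0.017,0,-0.05,0],[0.017,0,-0.05,0],[0.019,0,-0.05,0],[0.019,0,-0.05,0],[0.02,0,-0.05,0],[0.02,0,-0.05,0]]]'

```text
t: 16.03
ee_pos: [0.4938, -0.0037, 0.3343]
orientation: [[0.019, 0.082, 0.996], [-0.037, 0.996, -0.081], [-0.999, -0.035, 0.022]]
contact_force: [3.9, 0.3, -3.5]
grip_width: 0.0154
```

```bash
python3 st.py; cat > fl.py <<'E'
# flap angle from top/scene depth of mirror/edge off to the left of arm
from h import *
import sys
f=np.radians(-4.05);cx=np.array([np.cos(f),np.sin(f),0]);cy=np.array([-np.sin(f),np.cos(f),0])
H=np.array([.650,.001,0])+cx*.0225;H[2]=.175
for n in("top","scene"):
    p,d=imaging.capture(n);cv2.imwrite(f"pics/{n}_{sys.argv[1]}.png",p);np.save(f"pics/{n}_{sys.argv[1]}.npy",d)
    c=cloud(n,d).reshape(-1,3);c=c[~np.isnan(c[:,0])]-H
    l=np.c_[c@cx,c@cy,c[:,2]]
    l=l[(np.abs(l[:,1])<.15)&(l[:,0]<.03)&(l[:,0]>-.16)&(l[:,2]>.03)&(l[:,2]<.14)&(np.abs(l[:,1])>.05)]
    l=l[(l[:,1]>.05)]
    r=np.hypot(l[:,0],l[:,2]);l=l[(r<.14)]
    th=np.arctan2(-l[:,0],l[:,2]);print(n,len(l),"theta pct",np.percentile(th,[10,50,90]) if len(l) else None,"r max",np.hypot(l[:,0],l[:,2]).max() if len(l) else None)
E
python3 fl.py 7
```

```text
t 16.03 hook loc mm [-57.6229   0.3769 139.7849] r 151.2 (150.5) theta_hook 0.311 F cab [ 3.9  0.6 -3.5] tq [ 0.2004 -0.7855  0.0542] pitch 0.0222 yaw -4.67 gw 0.0154
top 406 theta pct [-0.2022 -0.0748  0.2738] r max 0.13831944049026296
scene 494 theta pct [-0.1923 -0.0309  0.3793] r max 0.13740642235317163
```

Request:
apply_moves --deltas '[[[0.022,0,-0.05,0],[0.023,0,-0.05,0],[0.024,0,-0.05,0],[0.025,0,-0.05,0],[0.026,0,-0.05,0],[0.027,0,-0.05,0]]]'

```text
t: 16.63
ee_pos: [0.4811, -0.0029, 0.328]
orientation: [[0.02, 0.082, 0.996], [-0.037, 0.996, -0.081], [-0.999, -0.035, 0.023]]
contact_force: [4.7, 0.1, -3.0]
grip_width: 0.0152
```

```bash
python3 st.py
```

```text
t 16.63 hook loc mm [-70.3333   0.2703 133.5965] r 151.0 (150.5) theta_hook 0.405 F cab [ 4.7  0.5 -3. ] tq [ 0.1577 -0.8649  0.0372] pitch 0.023 yaw -4.67 gw 0.0152
```

Request:
apply_moves --deltas '[[[0.028,0,-0.048,0],[0.028,0,-0.048,0],[0.029,0,-0.047,0],[0.03,0,-0.047,0],[0.03,0,-0.046,0],[0.031,0,-0.046,0]]]'

```text
t: 17.13
ee_pos: [0.4688, -0.002, 0.3201]
orientation: [[0.021, 0.082, 0.996], [-0.037, 0.996, -0.081], [-0.999, -0.035, 0.024]]
contact_force: [3.8, 0.7, -1.1]
grip_width: 0.0153
```

```bash
python3 st.py
```

```text
t 17.13 hook loc mm [-82.6864   0.2437 125.7635] r 150.5 (150.5) theta_hook 0.502 F cab [ 3.7  1.  -1.1] tq [ 0.2569 -0.8395  0.1702] pitch 0.0235 yaw -4.66 gw 0.0153
```

θ .5: ratio .65; θ .6: ratio ~.81.

Request:
apply_moves --deltas '[[[0.031,0,-0.045,0],[0.032,0,-0.045,0],[0.033,0,-0.044,0],[0.034,0,-0.043,0],[0.034,0,-0.042,0],[0.035,0,-0.042,0]]]'

```text
t: 17.63
ee_pos: [0.4573, -0.0013, 0.3112]
orientation: [[0.021, 0.082, 0.996], [-0.037, 0.996, -0.081], [-0.999, -0.035, 0.024]]
contact_force: [3.7, 0.9, -1.9]
grip_width: 0.0153
```

```bash
python3 st.py
```

```text
t 17.63 hook loc mm [-94.183    0.2003 116.8195] r 150.1 (150.5) theta_hook 0.599 F cab [ 3.6  1.2 -1.9] tq [ 0.2925 -0.7917  0.0943] pitch 0.0237 yaw -4.65 gw 0.0153
```

Request:
apply_moves --deltas '[[[0.035,0,-0.041,0],[0.036,0,-0.04,0],[0.037,0,-0.039,0],[0.037,0,-0.038,0],[0.038,0,-0.038,0],[0.038,0,-0.037,0]]]'

```text
t: 18.13
ee_pos: [0.447, -0.0007, 0.3013]
orientation: [[0.021, 0.082, 0.996], [-0.036, 0.996, -0.081], [-0.999, -0.035, 0.024]]
contact_force: [2.2, 1.7, -1.0]
grip_width: 0.0151
```

```bash
python3 st.py
```

```text
t 18.13 hook loc mm [-104.5505    0.0706  106.9366] r 149.6 (150.5) theta_hook 0.694 F cab [ 2.1  1.8 -1. ] tq [ 0.3778 -0.6851  0.1989] pitch 0.0236 yaw -4.64 gw 0.0151
```

Request:
apply_moves --deltas '[[[0.037,0,-0.038,0],[0.037,0,-0.037,0],[0.037,0,-0.036,0],[0.037,0,-0.035,0],[0.037,0,-0.034,0],[0.037,0,-0.033,0]]]'

```text
t: 18.63
ee_pos: [0.4376, -0.0003, 0.2912]
orientation: [[0.02, 0.082, 0.996], [-0.036, 0.996, -0.081], [-0.999, -0.035, 0.023]]
contact_force: [1.8, 1.7, -0.3]
grip_width: 0.0152
```

```bash
python3 st.py; python3 fl.py 8
```

```text
t 18.63 hook loc mm [-113.9622   -0.1405   96.7779] r 149.5 (150.5) theta_hook 0.787 F cab [ 1.7  1.8 -0.3] tq [ 0.2776 -0.6295  0.2021] pitch 0.0233 yaw -4.64 gw 0.0152
top 800 theta pct [-0.1665  0.64    0.7065] r max 0.1368138827543333
scene 761 theta pct [-0.1833  0.6751  0.7372] r max 0.13871719874218488
```

View pics/top_8.png

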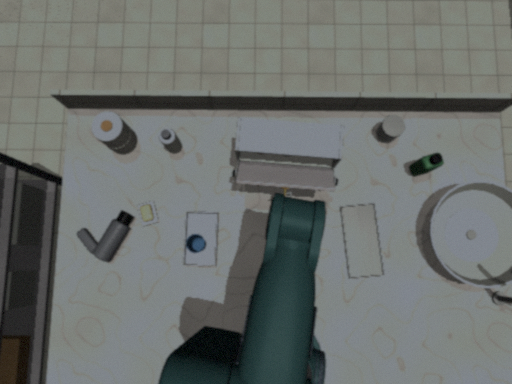

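Request:
apply_moves --deltas '[[[0.036,0,-0.032,0],[0.036,0,-0.031,0],[0.036,0,-0.03,0],[0.036,0,-0.028,0],[0.036,0,-0.027,0]]]'

```text
t: 19.15
ee_pos: [0.4311, -0.0002, 0.2831]
orientation: [[0.02, 0.082, 0.996], [-0.037, 0.996, -0.081], [-0.999, -0.035, 0.022]]
contact_force: [1.6, 1.6, 0.9]
grip_width: 0.0154
```

```bash
python3 st.py
```

```text
t 19.15 hook loc mm [-120.4614   -0.57     88.6355] r 149.6 (150.5) theta_hook 0.857 F cab [1.5 1.7 0.9] tq [ 0.2653 -0.5056  0.1431] pitch 0.0225 yaw -4.66 gw 0.0154
```

Request:
apply_moves --deltas '[[[0.036,0,-0.026,0],[0.036,0,-0.026,0],[0.036,0,-0.025,0],[0.036,0,-0.024,0]]]'

```text
t: 19.48
ee_pos: [0.4267, -0.0, 0.2766]
orientation: [[0.02, 0.082, 0.996], [-0.037, 0.996, -0.081], [-0.999, -0.035, 0.022]]
contact_force: [1.6, 1.8, 0.2]
grip_width: 0.0153
```

```bash
python3 st.py
```

```text
t 19.48 hook loc mm [-124.8656   -0.7003   82.1361] r 149.5 (150.5) theta_hook 0.909 F cab [1.5 1.9 0.2] tq [ 0.2593 -0.5251  0.0818] pitch 0.0225 yaw -4.65 gw 0.0153
```

Request:
apply_moves --deltas '[[[0.036,0,-0.023,0],[0.036,0,-0.022,0],[0.036,0,-0.022,0],[0.036,0,-0.021,0]]]'

```text
t: 19.82
ee_pos: [0.4227, 0.0001, 0.2701]
orientation: [[0.019, 0.082, 0.996], [-0.037, 0.996, -0.081], [-0.999, -0.035, 0.022]]
contact_force: [1.9, 1.1, -0.9]
grip_width: 0.0152
```

```bash
python3 st.py
```

```text
t 19.82 hook loc mm [-128.8159   -0.8384   75.5868] r 149.4 (150.5) theta_hook 0.96 F cab [ 1.8  1.2 -0.9] tq [ 0.2422 -0.4269  0.1095] pitch 0.0222 yaw -4.65 gw 0.0152
```

Request:
apply_moves --deltas '[[[0.032,0,-0.018,0],[0.032,0,-0.017,0],[0.032,0,-0.016,0]]]'

```text
t: 20.07
ee_pos: [0.4203, 0.0001, 0.2657]
orientation: [[0.019, 0.082, 0.996], [-0.037, 0.996, -0.081], [-0.999, -0.035, 0.022]]
contact_force: [1.4, 1.7, 0.5]
grip_width: 0.015
```

```bash
python3 st.py
```

```text
t 20.07 hook loc mm [-131.2586   -0.9953   71.0688] r 149.3 (150.5) theta_hook 0.995 F cab [1.2 1.7 0.5] tq [ 0.2534 -0.3242  0.1185] pitch 0.0216 yaw -4.65 gw 0.015
```

Request:
apply_moves --deltas '[[[0.03,0,-0.015,0],[0.03,0,-0.015,0]]]'

```text
t: 20.23
ee_pos: [0.4189, 0.0001, 0.2629]
orientation: [[0.018, 0.082, 0.996], [-0.037, 0.996, -0.081], [-0.999, -0.035, 0.021]]
contact_force: [0.8, 0.8, 0.5]
grip_width: 0.0156
```

```bash
python3 st.py
```

```text
t 20.23 hook loc mm [-132.7011   -1.0993   68.2629] r 149.2 (150.5) theta_hook 1.016 F cab [0.7 0.8 0.5] tq [ 0.235  -0.2798  0.0843] pitch 0.0213 yaw -4.65 gw 0.0156
```

Request:
apply_moves --deltas '[[[0.03,0,-0.015,0],[0.03,0,-0.014,0]]]'

```text
t: 20.4
ee_pos: [0.4176, 0.0001, 0.2602]
orientation: [[0.018, 0.082, 0.996], [-0.037, 0.996, -0.081], [-0.999, -0.035, 0.021]]
contact_force: [-0.0, 1.1, -1.0]
grip_width: 0.0152
```

```bash
python3 st.py; python3 fl.py 9
```

```text
t 20.4 hook loc mm [-134.0189   -1.2219   65.4801] r 149.2 (150.5) theta_hook 1.036 F cab [-0.1  1.1 -1. ] tq [ 0.2289 -0.1962  0.1311] pitch 0.021 yaw -4.66 gw 0.0152
top 872 theta pct [-0.1616  0.9085  0.9629] r max 0.1388544434757165
scene 921 theta pct [-0.1616  0.938   0.9761] r max 0.13810267162245982
```

Request:
apply_moves --deltas '[[[0.03,0,-0.013,0],[0.03,0,-0.013,0]]]'

```text
t: 20.67
ee_pos: [0.4163, -0.0, 0.2576]
orientation: [[0.017, 0.082, 0.996], [-0.037, 0.996, -0.081], [-0.999, -0.036, 0.02]]
contact_force: [1.4, 0.0, -1.9]
grip_width: 0.0149
```

```bash
python3 st.py
```

```text
t 20.67 hook loc mm [-135.2644   -1.4826   62.7926] r 149.1 (150.5) theta_hook 1.056 F cab [ 1.4  0.1 -1.9] tq [ 0.1084 -0.1568  0.1076] pitch 0.0204 yaw -4.67 gw 0.0149
```

Request:
apply_moves --deltas '[[[0.03,0,-0.013,0],[0.03,0,-0.012,0]]]'

```text
t: 20.83
ee_pos: [0.4155, -0.0001, 0.255]
orientation: [[0.018, 0.082, 0.996], [-0.037, 0.996, -0.081], [-0.999, -0.035, 0.021]]
contact_force: [0.8, 0.3, 1.6]
grip_width: 0.0151
```

```bash
python3 st.py
```

```text
t 20.83 hook loc mm [-136.0121   -1.573    60.3526] r 148.8 (150.5) theta_hook 1.073 F cab [0.7 0.3 1.6] tq [ 0.1477 -0.7647  0.0963] pitch 0.0211 yaw -4.67 gw 0.0151
```

Request:
apply_moves --deltas '[[[0.03,0,-0.012,0],[0.03,0,-0.011,0]]]'

```text
t: 21.0
ee_pos: [0.4155, -0.0001, 0.2531]
orientation: [[0.021, 0.082, 0.996], [-0.037, 0.996, -0.081], [-0.999, -0.035, 0.024]]
contact_force: [-0.0, 0.7, 5.5]
grip_width: 0.0151
```

```bash
python3 st.py
```

```text
t 21.0 hook loc mm [-136.0261   -1.63     58.7031] r 148.2 (150.5) theta_hook 1.084 F cab [-0.1  0.7  5.5] tq [ 0.1849 -0.8905  0.109 ] pitch 0.0237 yaw -4.67 gw 0.0151
```

Request:
apply_moves --deltas '[[[0,0,0,0],[0,0,0,0]]]'

```text
t: 21.17
ee_pos: [0.4156, -0.0001, 0.2534]
orientation: [[0.022, 0.082, 0.996], [-0.037, 0.996, -0.081], [-0.999, -0.035, 0.025]]
contact_force: [-0.1, 0.3, 3.5]
grip_width: 0.0154
```

```bash
python3 st.py
```

```text
t 21.17 hook loc mm [-135.8684   -1.6494   59.1248] r 148.2 (150.5) theta_hook 1.081 F cab [-0.2  0.3  3.5] tq [ 0.1991 -0.5281  0.1032] pitch 0.0247 yaw -4.67 gw 0.0154
```

Request:
apply_moves --deltas '[[[0.03,0,-0.008,0],[0,0,0,0],[0,0,0,0]]]'

```text
t: 21.42
ee_pos: [0.4156, -0.0002, 0.2527]
orientation: [[0.023, 0.082, 0.996], [-0.038, 0.996, -0.081], [-0.999, -0.036, 0.026]]
contact_force: [-1.5, 0.4, 5.3]
grip_width: 0.0152
```

```bash
python3 st.py
```

```text
t 21.42 hook loc mm [-135.7908   -1.6749   58.6432] r 147.9 (150.5) theta_hook 1.083 F cab [-1.5  0.3  5.3] tq [ 0.2213 -0.5726  0.0799] pitch 0.0263 yaw -4.66 gw 0.0152
```

Request:
apply_moves --deltas '[[[0.03,0,-0.008,0],[0,0,0,0],[0,0,0,0]]]'

```text
t: 21.67
ee_pos: [0.4158, -0.0002, 0.2521]
orientation: [[0.025, 0.082, 0.996], [-0.038, 0.996, -0.081], [-0.999, -0.036, 0.028]]
contact_force: [-1.6, 0.6, 5.6]
grip_width: 0.0154
```

```bash
python3 st.py;python3 fl.py 10
```

```text
t 21.67 hook loc mm [-135.6184   -1.707    58.275 ] r 147.6 (150.5) theta_hook 1.085 F cab [-1.6  0.5  5.6] tq [ 0.2187 -0.6249  0.0887] pitch 0.0282 yaw -4.66 gw 0.0154
top 880 theta pct [-0.16    0.9406  0.9943] r max 0.13801449543155292
scene 943 theta pct [-0.1627  0.9645  1.0055] r max 0.13740618734610432
```

Request:
apply_moves --deltas '[[[0.045,0,-0.025,0],[0,0,0,0],[0,0,0,0],[0,0,0,0]]]'

```text
t: 22.1
ee_pos: [0.4161, -0.0004, 0.2515]
orientation: [[0.03, 0.082, 0.996], [-0.038, 0.996, -0.081], [-0.999, -0.036, 0.033]]
contact_force: [-2.1, 1.1, 6.0]
grip_width: 0.0154
```

```bash
python3 st.py
```

```text
t 22.1 hook loc mm [-135.2121   -1.806    58.2465] r 147.2 (150.5) theta_hook 1.084 F cab [-2.2  1.   6. ] tq [ 0.2381 -0.5808  0.0858] pitch 0.0327 yaw -4.65 gw 0.0154
```

Request:
apply_moves --deltas '[[[-0.06,0,0.03,0],[-0.06,0,0.03,0],[0,0,0,0],[0,0,0,0]]]'

```text
t: 22.43
ee_pos: [0.4174, -0.0004, 0.2559]
orientation: [[0.026, 0.082, 0.996], [-0.038, 0.996, -0.081], [-0.999, -0.036, 0.029]]
contact_force: [-0.1, 0.1, -1.8]
grip_width: 0.0153
```

```bash
python3 st.py; python3 fl.py 11; python3 - <<'E'
import cv2
from h import *
for n in("top","scene"):
    u,v=map(int,proj(n,[.55,0,.24]));p=cv2.imread(f"pics/{n}_11.png")
    cv2.imwrite(f"pics/z{n}.png",cv2.resize(p[v-35:v+35,u-50:u+50],None,fx=6,fy=6,interpolation=cv2.INTER_CUBIC))
a=cv2.imread("pics/ztop.png")[:300];b=cv2.imread("pics/zscene.png")[:300];cv2.imwrite("pics/z11.png",np.vstack([a,b]))
E
```

```text
t 22.43 hook loc mm [-133.9953   -1.7746   62.1677] r 147.7 (150.5) theta_hook 1.057 F cab [-0.1  0.1 -1.8] tq [ 0.1029 -0.009   0.0315] pitch 0.0293 yaw -4.67 gw 0.0153
top 871 theta pct [-0.1586  0.9393  0.9939] r max 0.13801391958464349
scene 936 theta pct [-0.1637  0.9663  1.0048] r max 0.1378859615929311
```

View pics/z11.png

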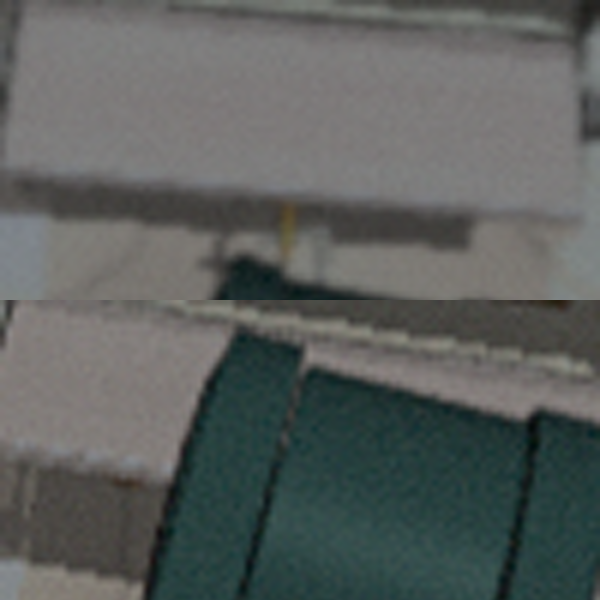

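Request:
apply_moves --deltas '[[[-0.06,-0.06,0.04,0],[0,-0.1,0.02,0],[0,-0.1,0.02,0],[0,0,0,0]]]'

```text
t: 22.87
ee_pos: [0.4196, -0.0119, 0.2586]
orientation: [[0.025, 0.082, 0.996], [-0.038, 0.996, -0.081], [-0.999, -0.036, 0.028]]
contact_force: [-0.1, -0.2, -1.9]
grip_width: 0.015
```

```bash
python3 st.py
```

```text
t 22.87 hook loc mm [-130.962   -13.0078   64.7208] r 146.1 (150.5) theta_hook 1.032 F cab [-0.1 -0.2 -1.9] tq [-0.0201 -0.0344 -0.0241] pitch 0.0283 yaw -4.64 gw 0.015
```

Request:
apply_moves --deltas '[[[0,-0.12,0,0],[0,-0.12,0,0],[0,-0.12,0,0],[0,0,0,0]]]'

```text
t: 23.2
ee_pos: [0.4182, -0.0281, 0.259]
orientation: [[0.025, 0.082, 0.996], [-0.038, 0.996, -0.081], [-0.999, -0.036, 0.028]]
contact_force: [-0.8, -0.6, -2.1]
grip_width: 0.0155
```

```bash
python3 st.py
```

```text
t 23.2 hook loc mm [-131.2012  -29.3491   65.1132] r 146.5 (150.5) theta_hook 1.03 F cab [-0.7 -0.6 -2.1] tq [ 0.0772 -0.0498  0.0422] pitch 0.0279 yaw -4.66 gw 0.0155
```

Request:
apply_moves --deltas '[[[0,-0.3,0,0],[0,-0.4,0,0],[0,-0.2,-0.7,0],[0,0,0,0]]]'

```text
t: 23.53
ee_pos: [0.3866, -0.0634, 0.2592]
orientation: [[0.024, 0.082, 0.996], [-0.038, 0.996, -0.081], [-0.999, -0.036, 0.027]]
contact_force: [1.8, -1.2, -0.6]
grip_width: 0.0155
```

```bash
python3 st.py; python3 fl.py 12
```

```text
t 23.53 hook loc mm [-160.3125  -66.7232   65.2807] r 173.1 (150.5) theta_hook 1.104 F cab [ 1.8 -1.1 -0.6] tq [-0.0104 -0.021   0.0577] pitch 0.0273 yaw -4.63 gw 0.0155
top 868 theta pct [-0.1585  0.9432  0.9939] r max 0.13846244000590452
scene 976 theta pct [-0.1611  0.966   1.0043] r max 0.13814222268058984
```

View pics/top_12.png

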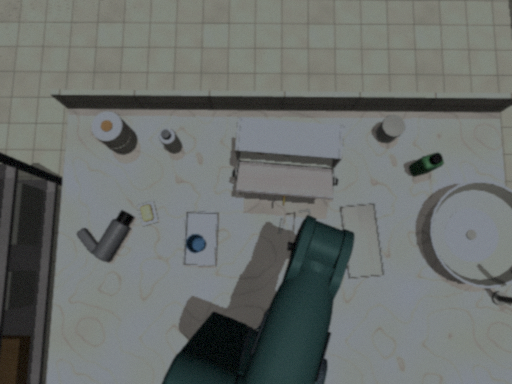

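Request:
apply_moves --deltas '[[[0,0,-0.3,-0.8],[0,0,0,-0.8],[0.5,-0.8,0,0],[0.5,-0.8,0,0],[0.5,-0.8,0,0],[0.5,-0.8,0,0],[0.5,-0.8,0,0],[0.5,-0.8,0,0],[0,0,0,0],[0,0,0,0]]]'

```text
t: 24.47
ee_pos: [0.4053, -0.2665, 0.1436]
orientation: [[0.036, -0.101, 0.994], [-0.04, 0.994, 0.102], [-0.999, -0.043, 0.031]]
contact_force: [0.1, 0.9, -2.1]
grip_width: 0.0154
```

```bash
python3 - <<'E'
from h import *
s=arm.sense();print(s["ee_pos"],s["orientation"],s["contact_force"])
for n in("scene","top"):
    p,d=imaging.capture(n);np.save(f"pics/{n}13.npy",d);cv2.imwrite(f"pics/{n}13.png",p)
    u,v=map(int,proj(n,[.47,-.29,.05]));print(n,u,v)
    cv2.imwrite(f"pics/{n}13b.png",cv2.resize(p[v-35:v+35,u-50:u+50],None,fx=6,fy=6,interpolation=cv2.INTER_CUBIC)[:300])
a=cv2.imread("pics/scene13b.png");b=cv2.imread("pics/top13b.png");cv2.imwrite("pics/c13.png",np.vstack([a,b]))
E
```

```text
[ 0.4053 -0.2665  0.1436] [[ 0.0357 -0.1006  0.9943]
 [-0.04    0.994   0.102 ]
 [-0.9986 -0.0434  0.0314]] [ 0.1037  0.9293 -2.0772]
scene 371 245
top 362 227
```

View pics/c13.png

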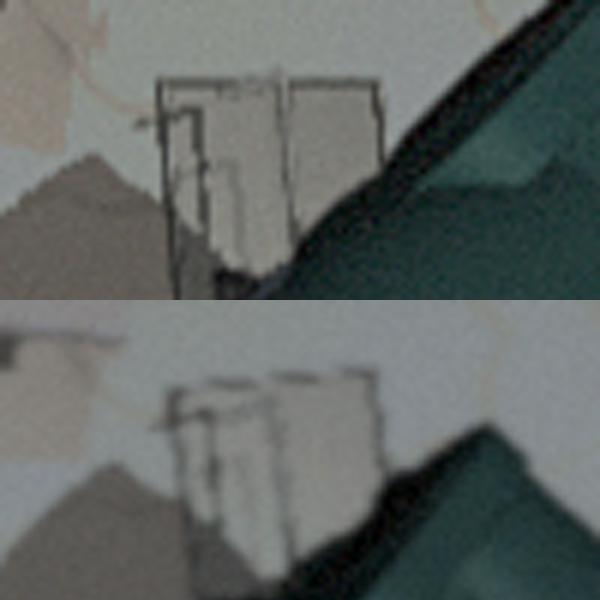

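Request:
apply_moves --deltas '[[[0.4,-0.48,-0.08,0],[0.7,0,0,0],[0.8,0,0,0],[0.3,0,0,0],[0,0,0,0],[0,0,0,0]]]'

```text
t: 25.07
ee_pos: [0.4116, -0.2859, 0.0595]
orientation: [[0.044, -0.109, 0.993], [-0.046, 0.993, 0.111], [-0.998, -0.051, 0.038]]
contact_force: [0.5, 0.2, -0.7]
grip_width: 0.0152
```

```bash
python3 - <<'E'
from h import *
s=arm.sense();print(s["ee_pos"],s["orientation"],s["contact_force"])
for n in("scene","top"):
    p,d=imaging.capture(n);np.save(f"pics/{n}14.npy",d);cv2.imwrite(f"pics/{n}14.png",p)
    u,v=map(int,proj(n,[.47,-.29,.05]));print(n,u,v)
    cv2.imwrite(f"pics/{n}14b.png",cv2.resize(p[v-35:v+35,u-50:u+50],None,fx=6,fy=6,interpolation=cv2.INTER_CUBIC)[:300])
a=cv2.imread("pics/scene14b.png");b=cv2.imread("pics/top14b.png");cv2.imwrite("pics/c14.png",np.vstack([a,b]))
E
```

```text
[ 0.4116 -0.2859  0.0595] [[ 0.0436 -0.109   0.9931]
 [-0.046   0.9928  0.111 ]
 [-0.998  -0.0505  0.0383]] [ 0.4612  0.1978 -0.693 ]
scene 371 245
top 362 227
```

View pics/c14.png

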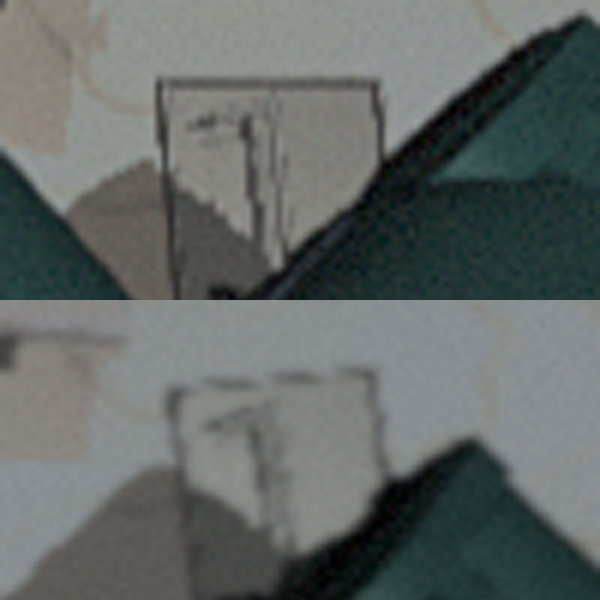

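Request:
apply_moves --deltas '[[[0.3,0,0,0],[0.2,0,0,0],[0,0,0,0],[0,0,0,0]]]'

```text
t: 25.5
ee_pos: [0.4151, -0.2881, 0.0442]
orientation: [[0.05, -0.11, 0.993], [-0.052, 0.992, 0.113], [-0.997, -0.057, 0.044]]
contact_force: [0.5, -0.1, -1.7]
grip_width: 0.0154
```

```bash
python3 st.py | tail -c 200
```

```text
Traceback (most recent call last):
  File "st.py", line 10, in <module>
    th=brentq(lambda t:np.arctan2(150*np.sin(t)+12*np.cos(t),150*np.cos(t)-12*np.sin(t))-np.arctan2(-loc[0],loc[2]),-.5,2)
ValueError: f(a) and f(b) must have different signs
```

Request:
apply_moves --deltas '[[[0.2,0,-0.12,0],[0.1,0,0,0],[0,0,0,0],[0,0,0,0]]]'

```text
t: 25.83
ee_pos: [0.411, -0.2899, 0.0338]
orientation: [[0.052, -0.11, 0.993], [-0.054, 0.992, 0.113], [-0.997, -0.06, 0.046]]
contact_force: [1.6, 0.3, 0.7]
grip_width: 0.0155
```

Request:
apply_moves --deltas '[[[0,0,0,0],[0,0,0,0],[0,0,0,0],[0,0,0,0],[-0.3,0,0,0],[-0.7,0,0,0],[-1,0,0,0],[0,0,0,0]]]' --claw 40

```text
t: 26.5
ee_pos: [0.4053, -0.2849, 0.1146]
orientation: [[0.049, -0.11, 0.993], [-0.051, 0.992, 0.112], [-0.997, -0.056, 0.043]]
contact_force: [0.9, -1.2, 1.6]
grip_width: 0.0403
```

Request:
apply_moves --deltas '[[[-0.5,0,-0.8,0],[-0.5,0,-0.8,0],[-0.5,-0.4,-0.7,0],[0,-0.9,0,0],[0,-0.9,0,0],[0,-0.9,0,0],[0,0,0,0]]]'

```text
t: 27.08
ee_pos: [0.3214, -0.4197, 0.1836]
orientation: [[0.052, -0.113, 0.992], [-0.057, 0.992, 0.116], [-0.997, -0.063, 0.045]]
contact_force: [-1.3, 1.5, -1.4]
grip_width: 0.0398
```

```bash
python3 fl.py 15; python3 - <<'E'
from h import *
s=arm.sense();print(s["ee_pos"],s["joints"],s["contact_force"])
for n in("scene","top"):
    p=cv2.imread(f"pics/{n}_15.png")
    for k in("pole_mid","hook","tray"):
        print(n,k,[(np.round(a["at"],1).tolist(),round(a["confidence"],2)) for a in imaging.landmark_of(n,k)[:2]])
    cv2.imwrite(f"pics/{n}15b.png",cv2.resize(p[100:340,130:430],None,fx=2.6,fy=2.4,interpolation=cv2.INTER_CUBIC))
E
```

```text
top 873 theta pct [-0.158   0.9388  0.9925] r max 0.13840147196382308
scene 979 theta pct [-0.1604  0.967   1.0048] r max 0.1370041601767
[ 0.3208 -0.415   0.1828] [-1.0779  0.2496 -0.2757  0.974   0.0193 -1.193 ] [ 0.1005  0.7092 -0.5844]
scene pole_mid [([366.9, 260.4], 0.61)]
scene hook [([291.3, 170.0], 0.68), ([359.8, 231.4], 0.67)]
scene tray [([367.5, 262.0], 0.71)]
top pole_mid [([361.1, 241.0], 0.73)]
top hook [([353.0, 209.6], 0.61)]
top tray [([360.3, 240.9], 0.74), ([280.7, 158.7], 0.58)]
```

View pics/top15b.png

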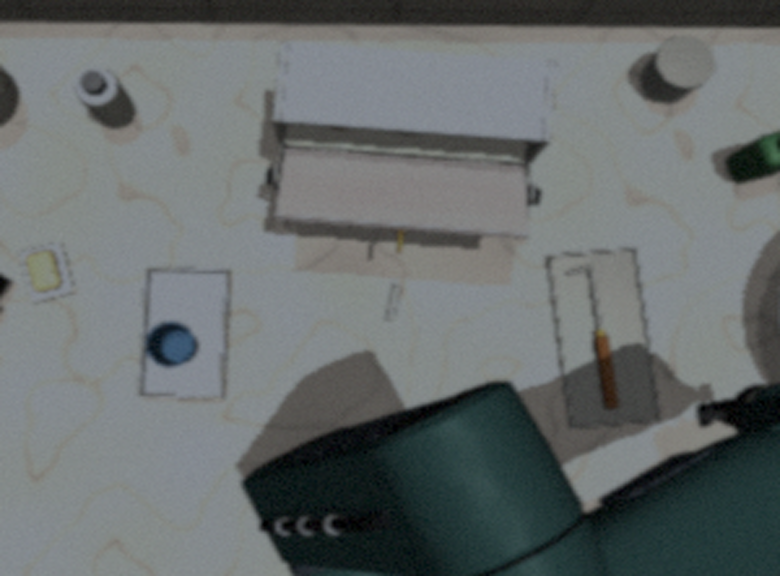

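View pics/scene15b.png

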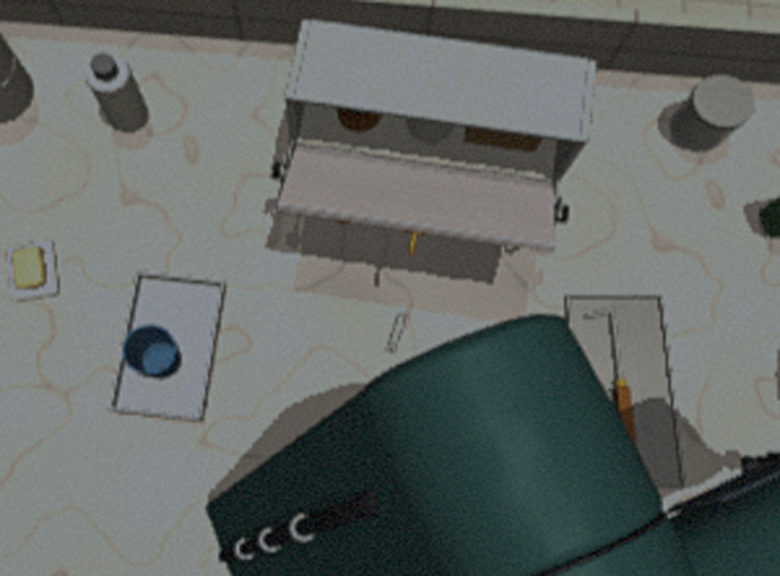

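Request:
apply_moves --deltas '[[[0,0,0,0],[0,0,0,0],[0,0,0,0],[0,0,0,0],[0,0,0,0],[0,0,0,0]]]'

```text
t: 27.98
ee_pos: [0.3216, -0.4114, 0.1836]
orientation: [[0.051, -0.118, 0.992], [-0.054, 0.991, 0.121], [-0.997, -0.06, 0.044]]
contact_force: [-0.3, -0.2, 1.1]
grip_width: 0.0402
```

```bash
python3 - <<'E'
from h import *
m=.5*(P("top",(361.1,241.0),z=.016)+P("scene",(366.9,260.4),z=.016));t=.5*(P("top",(360.3,240.9),z=0)+P("scene",(367.5,262),z=0))
print("net mid",m,"tray",t)
# geometric: handle ends and corner in top15 crop
q=lambda u,v:(130+u/2.6,100+v/2.4)
C=P("top",q(589,265),z=.016);B=P("top",q(612,407),z=.026);print("corner",C,"back",B,"len",np.linalg.norm((C-B)[:2]),"mid",(C+B)/2)
tc=[P("top",q(*k),z=.012) for k in((547,257),(635,250),(658,419),(570,426))];print("tray c",np.mean(tc,0),[x[:2] for x in tc])
d=np.load("pics/top_15.npy");c=cloud("top",d);mm=(c[...,0]>.3)&(c[...,0]<.45)&(np.abs(c[...,1]+.29)<.03);print("handle z p98",np.nanpercentile(c[mm][:,2],[50,95,99]))
import json
for k in("nail_clipper","tumbler","soap_dish"):
    r=imaging.search_frame("top",k);print(k,[(np.round(a["at"],1).tolist(),round(a["confidence"],2)) for a in r[:1]])
E
```

```text
net mid [ 0.4236 -0.2878  0.016 ] tray [ 0.4228 -0.2915  0.    ]
corner [ 0.5363 -0.2778  0.016 ] back [ 0.3183 -0.3022  0.026 ] len 0.21932154015139088 mid [ 0.4273 -0.29    0.021 ]
tray c [ 0.4248 -0.2949  0.012 ] [array([ 0.5488, -0.2184]), array([ 0.561 , -0.3459]), array([ 0.3006, -0.3699]), array([ 0.2888, -0.2455])]
handle z p98 [0.016  0.6549 0.6588]
nail_clipper [([279.8, 225.7], 0.55)]
tumbler [([197.1, 240.7], 0.78)]
soap_dish [([145.4, 214.7], 0.76)]
```

```bash
python3 -c "
from rig import arm
print(arm.sign_off())"
```

```text
the job is handed in; nothing more can be done
None
```

I hooked the brass eye, drew the flap slowly down onto its rest bar, unhooked, laid the pole back in its tray and handed the job in at about 28 s of the 72 s allowed. I got no verdict back.

**Pole and grasp:** I picked the pole up, then set it down and re-gripped it with the gripper turned half round. With the first grip the last joint would have passed its range at the cabinet.

**Hooking:** The arm hid both the eye and the hook from the cameras during the insertion. I placed the hook from its measured position in the grip, which put the prong's middle within a few mm of the eye's centre. The first pull met about 4 N and the flap followed, so the hook was in.

**Drawing down:** I pulled at about 25–30 mm/s with roughly 2–5 N. At the bar a steady pull of about 5–8 N remained, which should press the flap on the bar with at least 14 N. The bar force is worked out from the lever arms, not measured. The highest load on the eye by the wrist sensor was about 8 N.

**Last checks:**
- **Flap:** its depth readings were the same on the bar, after unhooking and at the end. They gave about 0.94 to 0.97 rad on its back face.
- **Pole:** it lies flat in the tray, with its middle within about 5 mm of the tray's centre.
- **Other things:** the clipper shows the same image position as at the start. The tumbler and dish I only found in the last picture, where they look unmoved. The pump, tin and brush were not measured, but nothing went near them.
- **Disagreement:** the two cameras differed by 3–5 mm in x, so I averaged them.

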